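# Turn a planed bar from its edge brackets into the flat planing cradle

### The arm

A 6-joint arm with a two-finger parallel gripper is mounted at the origin on the work surface. World frame = base frame: x ahead of the robot, y to its left, z up, the work surface at z = 0. Lengths are in mm, angles in rad, forces in N, time in s.
With the tool pointing down it reaches from about 275 to 775 mm from the base axis. Payload 14.6 kg.
Tool frame: the origin (TCP) lies between the finger pads; the fingertips stand 14 mm ahead of it and the grasp point (between the pads) lies 5 mm behind it (ctrl.tip_extent is the distance from the TCP to the fingertips, in mm); z points along the fingers, y is the line along which they close (so a half turn about z gives the same grasp; the last joint's range is limited). The gripper opens to 85 mm and grips with 20 to 120 N. Pads are 22 mm wide; open, the fingers measure 114 mm over their backs; the gripper's body (76 mm by 85 mm) begins 54 mm behind the grasp point. The pads swing forward as they close: fully open they stand 13 mm farther back than shut.
Start: joints at [-1.297, 0.263, -0.048, 1.259, 0, 1.415], TCP at [218.279, -477.475, 219.378] pointing down, gripper open.
Joint ranges: [-2.65, 2.65], [-0.89, 1.7], [-1.18, 1.37], [-2.13, 2.11], [-1.35, 1.29], [-3.14, 3.14]. Speed limits (rad/s): [1.89, 1.89, 2.57, 2.79, 3.14, 3.14].

### API

Orientations are given as a 3x3 rotation matrix whose columns are the frame's x, y, z axes.
In Python, from cell import ctrl, cams gives the robot as it stands.
- The arm moves only by the tool send_rows, never from a script. Its argument "commands" is a list of rows, each an object with "slide": the shift along the world's x, y, z scaled (see below), a list of three; "twist": the turn about the world's z scaled (see below); "gripper": the opening, from -1 (shut) to 1 (fully open), so that 0 is half open. In form: [{"slide": [tx, ty, tz], "twist": twist, "gripper": gripper}, ...]. A call has 1 to 12 rows; each row is the pose to reach, as a shift and turn from the pose commanded when the call began; what a row does not reach only later rows make up. The controller multiplies each number of a shift by 0.3 m and each number of a turn by 90 degrees. A row lasts 1/12 s, in which the tool goes at most 41.7 mm and 7.16 degrees, less where a joint would pass 70% of its speed; a pose out of reach is approached as far as the arm can. A call with a number of a shift or a turn outside -1 to 1 is refused whole. A call with a gripper value outside its range is refused whole. The fingers move at their own pace and stop on an object; "force" is the grip in N (left out, the last holds). Time passes only in rows, so rows that repeat a pose let the fingers close. It gives the time, the measured TCP pose, the force, the opening and the grip force at its end, in the units of the state.
- ctrl.get_state(): the state, without advancing time (a new reading comes with each control period).
- cams.capture(name): name is "scene" or "top" or "wrist"; returns the picture (400x640x3 uint8, red, green, blue); there is no depth.
- cams.camera_params(name): a dict with "fx", "fy", "cx", "cy" (pixels), "cam_to_world" (4x4, takes a point from camera to world coordinates). Camera axes: x right, y down, z forward; pixel columns grow to the right and rows downward; lengths in mm; the calibration is good to about 2 mm. The wrist camera is an equidistant fisheye: a pixel r from the principal point sees the ray r / f radians off the axis. A picture is of the moment at which its call begins: read the wrist's pose just before it. camera_params takes no time and is no camera call; for the wrist camera it gives the pose at the moment of the call.
- ctrl.job_done(): hands the job in; it is judged then, once.
The state is a dict: "clock": time; "joint_pos": joint angles; "qd": joint speeds; "tau": joint torques, N m; "position": TCP position; "tool_rot": TCP orientation; "force": force on the tool from outside, world axes, zero at the start; "torque": the same for the moment, N m; "gripper_width": opening from 0.0 (shut) to 1.0 (fully open); "finger_force": force on a finger pad.
Only numpy, scipy, OpenCV 4.12 (cv2) and the standard library are available. Lean on these libraries where they do the work, as an engineer would, in place of code of your own. Each camera call takes 0.05 s, during which the arm holds its last target. There are 200 camera calls.

### The job

The planed bar stands on edge in the two tall, narrow steel U brackets: lift it straight up and level so that both ends clear the brackets together, put it down on the rubber mat turned onto one of its broad faces, and let go of it there. Then take it again across its width and lay it flat and fully home in the low, wide cradle, either end or broad face up being fine. Keep the bar level end to end all the time, never let go of it in the air, and leave the other things on the bench where they are.

Things in the scene. Friction and masses are not known exactly. Their poses are not given: they have to be found in the camera images.
- bar_center (a point): Centre of the loose pale-wood bar, 300 (x, its length) x 28 (y, thickness) x 54 mm (z, width), about 0.3 kg. At the start it stands on edge (z up) in the narrow brackets, centre 43 mm above the bench. On a flat surface it stands stably on edge, and topples onto a broad face once leaned over 27 degrees, as when pushed sideways near its top.
- rests: Narrow bracket pair on a fixed plywood base 324 x 80 x 12 mm; origin under its middle on the bench, x along base and bar, z up. Open-topped steel Us 106 to 156 mm either side of the middle: seats 16 mm above the bench, cheeks 34 mm apart, 5 mm thick, tops 48 mm above the bench; end plates as high, 312 mm apart. The bar is free over the 212 mm between the Us.
- cradle: Wide cradle on a fixed plywood base 324 x 90 x 12 mm; origin under its middle on the bench, x along it, z up. Steel Us 106 to 156 mm either side of the middle: seats 30 mm above the bench, cheeks 62 mm apart, 5 mm thick, 16 mm high; end plates as high, 312 mm apart. Bar home and flat: centre 44 mm above the origin, play 4 mm across, 6 mm along. May swap sides with the rests.
- mat: A thin black rubber mat fixed on the bench, 320 (x) x 150 (y) x 3 mm, between the brackets and the cradle, always empty at the start. Origin at the middle of its underside; x along its length, z up. The bar lying flat on it has its centre 17 mm above the bench.
- offcut: Bystander: short offcut of the same section, 85 x 54 x 28 mm high; origin under its middle.
- chisel: Bystander: chisel with wooden handle, 235 mm long, 24 mm high, lying beside the mat on its left (+y); origin under its middle, x along it.
- tape: Bystander: grey tape measure, 68 x 36 x 62 mm high; origin under its middle.
- square: Bystander: try square lying flat, 120 mm stock (x) and 190 mm blade (y), 18 mm high; origin under the middle of the stock.
- glue: Bystander: white glue bottle, 64 mm wide, 170 mm high; origin under its middle.
- planer: Bystander: black hand-held power planer, 290 x 82 x 160 mm high; origin under its middle.
- clamp: Bystander: steel bar clamp lying flat, 300 mm long, 30 mm high; origin under the middle of its bar.

How it is judged (in metres and radians):
On the way, in this order (a step that is already met when the one before it is completed fails the run):
1. the bar is lifted clear of its narrow brackets (centre over 78 mm above the bench), level within 0.12 rad and still within 30 mm of straight above them (height (world z) of bar_center above 0.078 m and horizontal distance between bar_center and rests below 0.03 m and angle between bar_center's own x axis and vertical between 1.45 and 1.69 rad), for 0.1 s.
2. the bar lies on a broad face on the mat (centre within 100 mm along and 60 mm across of its middle), let go by the fingers (angle between the y axis of bar_center and the z axis of mat, either way round below 0.1 rad and z of bar_center in the frame of mat below 0.022 m and x of bar_center in the frame of mat between -0.1 and 0.1 m and y of bar_center in the frame of mat between -0.06 and 0.06 m and contact force between bar and the fingers below 0.1 N), for 0.2 s.
At the end, for the whole second after the job is handed in: The bar lies on a broad face on both seats of the wide cradle, between its cheeks and end plates (centre within 3 mm of the seated height, 9 mm along and 7 mm across, flat within 0.06 rad), released and at rest (x of bar_center in the frame of cradle between -0.009 and 0.009 m and y of bar_center in the frame of cradle between -0.007 and 0.007 m and z of bar_center in the frame of cradle between 0.041 and 0.047 m and angle between the y axis of bar_center and the z axis of cradle, either way round below 0.06 rad and linear speed of bar below 0.02 m/s and contact force between bar and the fingers below 0.1 N); the robot touches nothing.
It fails at once if the bar's length is tilted more than 0.2 rad from level (angle between bar_center's own x axis and vertical below 1.37 rad or angle between bar_center's own x axis and vertical above 1.77 rad).
It fails at once if the bar is let go in the air (centre more than 60 mm above the bench and no finger touching it) (height (world z) of bar_center above 0.06 m and contact force between bar and the fingers below 0.02 N).
It fails at once if a bystander is moved by more than 25 mm (distance of any of offcut, chisel, tape, square, glue, planer, clamp from where it was at the start of the episode above 0.025 m).
It also fails if it takes over 72 s, if anything falls off the work surface, if the arm or the gripper's body presses on something with over 40 N, if the wrist force passes 120 N, or if a joint passes its speed limit or range.

## Working session

There is one attempt and no reset: what is moved stays moved. The work goes in short steps, Python scripts to look and compute and a tool call to move; the robot and the scene stay as the last step left them, time stands still between calls to the robot, and variables do not carry over. Pictures are saved under pics/ and viewed, at most 10 in all, crops included, and the job is handed in when it is done.

Besides the shell and the picture viewer there is one more tool, called after "Emit:" by a JSON object that holds its "fn" and its "kwargs", one argument or row to a line. send_rows: Moves the arm, as the interface text tells. Shifts and turns lie within -1 to 1; 1 stands for 0.3 m of shift or 90 degrees of turn. Its arguments: {"type":"object","properties":{"commands":{"type":"array","items":{"type":"object","properties":{"slide":{"type":"array","items":{"type":"number","minimum":-1,"maximum":1}},"twist":{"type":"number","minimum":-1,"maximum":1},"gripper":{"type":"number"}}}},"force":{"type":"number"}},"required":["commands"]}

```bash
mkdir -p pics; ls; python3 - <<'E'
from cell import ctrl,cams
import cv2,numpy as np
s=ctrl.get_state();print(s)
for n in ['top','scene']:
    cv2.imwrite(f'pics/{n}0.png',cams.capture(n)[:,:,::-1]);p=cams.camera_params(n);print(n,p)
E
```

```text
pics
{'clock': 0.0, 'joint_pos': array([-1.29728031e+00,  2.63514052e-01, -4.89611458e-02,  1.25941720e+00,
        1.82891178e-05,  1.41549880e+00]), 'qd': array([ 0.00158042, -0.00107601,  0.0007187 ,  0.00248904,  0.00144769,
        0.0007973 ]), 'tau': array([-3.80343961e-03, -6.37615228e+01,  3.84567297e+01,  1.37558207e-02,
       -2.14381730e-04, -7.77953659e-06]), 'position': array([ 218.20841988, -477.16681494,  218.92082981]), 'tool_rot': array([[ 9.09459742e-01,  4.15791896e-01, -2.78458831e-04],
       [ 4.15791947e-01, -9.09459143e-01,  1.06026400e-03],
       [ 1.87602248e-04, -1.08004836e-03, -9.99999399e-01]]), 'force': array([-0.09295924,  0.22593685, -0.16331801]), 'torque': array([ 0.01899262, -0.01800626,  0.05466421]), 'finger_force': 0.0, 'gripper_width': 0.999017078671166}
top {'fx': 416.29868042918343, 'fy': 416.29868042918343, 'cx': 314.4560513935509, 'cy': 201.47232072117353, 'cam_to_world': array([[ 7.35508082e-03, -9.90635076e-01,  1.36337998e-01,
         3.52722000e+02],
       [-9.99921866e-01, -8.66415876e-03, -9.01079263e-03,
        -1.57299972e+00],
       [ 1.01076613e-02, -1.36261070e-01, -9.90621399e-01,
         1.73278198e+03],
       [ 0.00000000e+00,  0.00000000e+00,  0.00000000e+00,
         1.00000000e+00]])}
scene {'fx': 403.048382278053, 'fy': 403.048382278053, 'cx': 316.2704244941832, 'cy': 199.4492206402431, 'cam_to_world': array([[-3.41662293e-01,  8.05224755e-01, -4.84644171e-01,
         1.17316352e+03],
       [ 9.39785433e-01,  2.97316855e-01, -1.68540879e-01,
         2.12413626e+02],
       [ 8.37959271e-03, -5.13045595e-01, -8.58320453e-01,
         1.11471367e+03],
       [ 0.00000000e+00,  0.00000000e+00,  0.00000000e+00,
         1.00000000e+00]])}
```

View pics/top0.png

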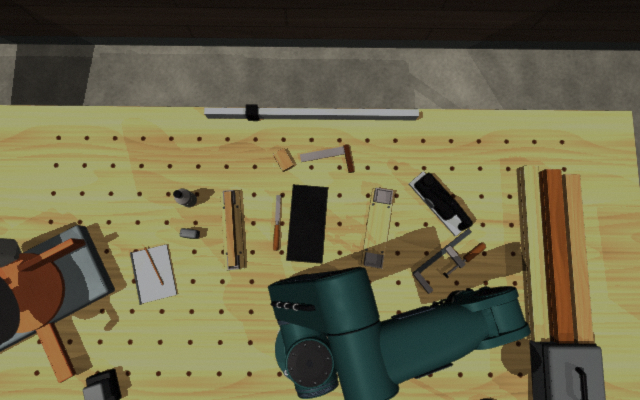

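View pics/scene0.png

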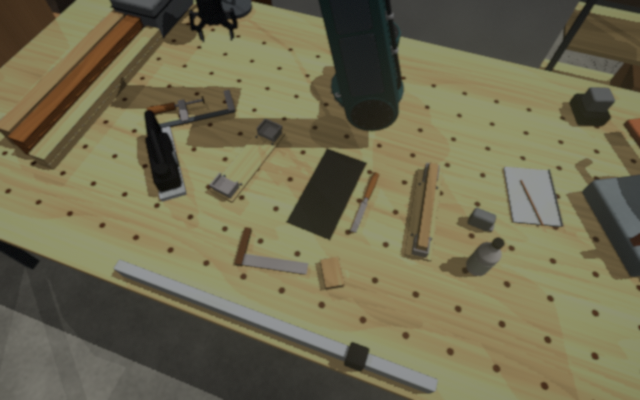

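The top view shows the rests and bar near (233,229), the mat at (307,223) and the cradle at (379,228). The chisel is at (277,222). I'll enlarge this area.

```bash
cat > h.py <<'E'
from cell import ctrl,cams
import cv2,numpy as np
def pix2w(n,uv,z):
    p=cams.camera_params(n);T=p['cam_to_world']
    d=T[:3,:3]@np.array([(uv[0]-p['cx'])/p['fx'],(uv[1]-p['cy'])/p['fy'],1])
    return T[:3,3]+d*(z-T[2,3])/d[2]
def w2pix(n,P):
    p=cams.camera_params(n);T=p['cam_to_world'];c=T[:3,:3].T@(np.asarray(P,float)-T[:3,3])
    if n=='wrist':
        r=np.hypot(c[0],c[1]);t=np.arctan2(r,c[2]);return np.array([p['cx']+p['fx']*t*c[0]/r,p['cy']+p['fy']*t*c[1]/r])
    return np.array([p['cx']+p['fx']*c[0]/c[2],p['cy']+p['fy']*c[1]/c[2]])
E
python3 - <<'E'
import cv2
im=cv2.imread('pics/top0.png')[178:278,218:402]
im=cv2.resize(im,None,fx=4.3,fy=4.3,interpolation=cv2.INTER_CUBIC)
cv2.imwrite('pics/c0.png',im)
E
```

```text
(no output)
```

View pics/c0.png

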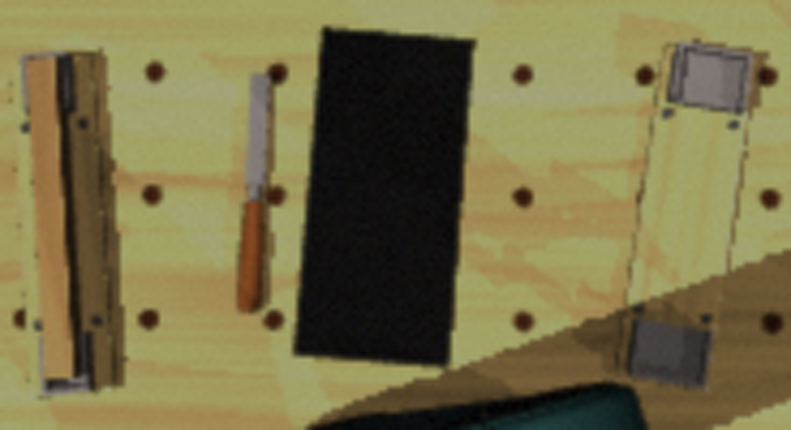

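The crop shows the bar's top face from (42,57) to (62,378). The mat corners are (323,28), (475,41), (448,366) and (294,354). The cradle's U outer corners are (676,42), (753,52), (707,388) and (628,376).

```bash
python3 - <<'E'
from h import *
def w(pts,z): return np.array([pix2w('top',(a/4.3+218-.4,b/4.3+178-.4),z) for a,b in pts])
for n,pts,z in [('bar',[(27,57),(58,57),(76,378),(47,378)],70),('mat',[(323,28),(475,41),(448,366),(294,354)],3),('cradle',[(676,42),(753,52),(707,388),(628,376)],46)]:
    q=w(pts,z);a=(q[0]+q[1]-q[2]-q[3])/2
    print(n,q.mean(0).round(1),'len',np.linalg.norm(a).round(),'wid',np.linalg.norm(q[0]-q[1]+q[3]-q[2])/2,'ang',np.degrees(np.arctan2(a[1],a[0])).round(2))
print('chisel',w([(260,75),(248,312)],10)[:,:2])
T=cams.camera_params('wrist');print(T)
E
```

```text
bar [472.9 320.8  70. ] len 299.0 wid 27.786436636924144 ang 5.38
mat [500.   12.3   3. ] len 317.0 wid 148.6494973145973 ang -4.35
cradle [ 482.5 -277.3   46. ] len 321.0 wid 74.29979631753002 ang -8.74
chisel [[615.64407814 135.16936926]
 [386.56470572 142.21206199]]
{'fx': 309.70691628693146, 'fy': 309.70691628693146, 'cx': 318.8824553422991, 'cy': 196.72453417737168, 'cam_to_world': array([[ 4.15237259e-01, -8.66648766e-01, -2.76582600e-01,
         2.89169752e+02],
       [-9.09711952e-01, -3.96073954e-01, -1.24697985e-01,
        -4.45253588e+02],
       [-1.47780932e-03,  3.03389747e-01, -9.52865404e-01,
         3.73708166e+02],
       [ 0.00000000e+00,  0.00000000e+00,  0.00000000e+00,
         1.00000000e+00]])}
```

Emit:
{"fn": "send_rows", "kwargs": {
  "commands": [
    {"slide": [0.4,1,0],"twist": 0.9,"gripper": 1},
    {"slide": [0.4,1,0],"twist": 0.9,"gripper": 1},
    {"slide": [0.4,1,0],"twist": 0.9,"gripper": 1},
    {"slide": [0.4,1,0],"twist": 0.9,"gripper": 1},
    {"slide": [0.4,1,0],"twist": 0.9,"gripper": 1},
    {"slide": [0.4,1,0],"twist": 0.9,"gripper": 1},
    {"slide": [0.4,1,0],"twist": 0.9,"gripper": 1},
    {"slide": [0.4,1,0],"twist": 0.9,"gripper": 1},
    {"slide": [0.4,1,0],"twist": 0.9,"gripper": 1},
    {"slide": [0.4,1,0],"twist": 0.9,"gripper": 1},
    {"slide": [0.4,1,0],"twist": 0.9,"gripper": 1},
    {"slide": [0.4,1,0],"twist": 0.9,"gripper": 1}
  ]
}}

```text
clock: 1.1
position: [338.3, -177.1, 219.3]
tool_rot: [[-0.276, 0.961, -0.0], [0.961, 0.276, 0.0], [0.0, -0.0, -1.0]]
force: [0.5, -0.2, 0.5]
gripper_width: 0.996
finger_force: 0.0
```

Emit:
{"fn": "send_rows", "kwargs": {
  "commands": [
    {"slide": [0.4,1,0],"twist": 0.887,"gripper": 1},
    {"slide": [0.4,1,0],"twist": 0.887,"gripper": 1},
    {"slide": [0.4,1,0],"twist": 0.887,"gripper": 1},
    {"slide": [0.4,1,0],"twist": 0.887,"gripper": 1},
    {"slide": [0.4,1,0],"twist": 0.887,"gripper": 1},
    {"slide": [0.4,1,0],"twist": 0.887,"gripper": 1},
    {"slide": [0.4,1,0],"twist": 0.887,"gripper": 1},
    {"slide": [0.4,1,0],"twist": 0.887,"gripper": 1},
    {"slide": [0.4,1,0],"twist": 0.887,"gripper": 1},
    {"slide": [0.4,1,0],"twist": 0.887,"gripper": 1},
    {"slide": [0.4,1,0],"twist": 0.887,"gripper": 1},
    {"slide": [0.4,1,0],"twist": 0.887,"gripper": 1}
  ]
}}

```text
clock: 2.1
position: [458.1, 122.8, 219.1]
tool_rot: [[-0.995, -0.101, -0.001], [-0.101, 0.995, -0.0], [0.001, -0.0, -1.0]]
force: [0.5, -0.2, -0.6]
gripper_width: 1.0
finger_force: 0.0
```

Emit:
{"fn": "send_rows", "kwargs": {
  "commands": [
    {"slide": [0.05,0.66,-0.1],"twist": 0,"gripper": 1},
    {"slide": [0.05,0.66,-0.1],"twist": 0,"gripper": 1},
    {"slide": [0.05,0.66,-0.1],"twist": 0,"gripper": 1},
    {"slide": [0.05,0.66,-0.1],"twist": 0,"gripper": 1},
    {"slide": [0.05,0.66,-0.1],"twist": 0,"gripper": 1},
    {"slide": [0.05,0.66,-0.1],"twist": 0,"gripper": 1},
    {"slide": [0.05,0.66,-0.1],"twist": 0,"gripper": 1},
    {"slide": [0.05,0.66,-0.1],"twist": 0,"gripper": 1}
  ]
}}

```text
clock: 2.77
position: [473.1, 320.1, 189.2]
tool_rot: [[-0.996, -0.092, -0.001], [-0.092, 0.996, -0.0], [0.001, -0.0, -1.0]]
force: [0.8, -0.6, 0.0]
gripper_width: 1.001
finger_force: 0.0
```

```bash
python3 - <<'E'
from h import *
s=ctrl.get_state();print(s['clock'],s['position'],s['joint_pos'],np.degrees(np.arctan2(*s['tool_rot'][[1,0],0])))
P=[473,321,70];u=np.array([np.cos(np.radians(5.4)),np.sin(np.radians(5.4)),0]);v=np.array([-u[1],u[0],0])
q=[w2pix('wrist',np.array(P)+a*150*u+b*14*v) for a,b in [(1,1),(1,-1),(-1,-1),(-1,1)]];print(np.round(q,1))
im=cams.capture('wrist')[:,:,::-1].copy()
cv2.imwrite('pics/w1raw.png',im)
cv2.polylines(im,[np.int32(np.round(q))],True,(0,0,255),1)
cv2.imwrite('pics/w1.png',im)
E
```

```text
2.7667 [473.1162851  320.07039424 189.20380042] [ 4.52266722e-01  3.53094586e-01  2.60437403e-03  1.22098336e+00
 -2.16078477e-04  3.60017067e-01] -174.71448696781715
[[332.7 315.9]
 [307.7 315.9]
 [303.6  21.3]
 [335.8  21.3]]
```

View pics/w1.png

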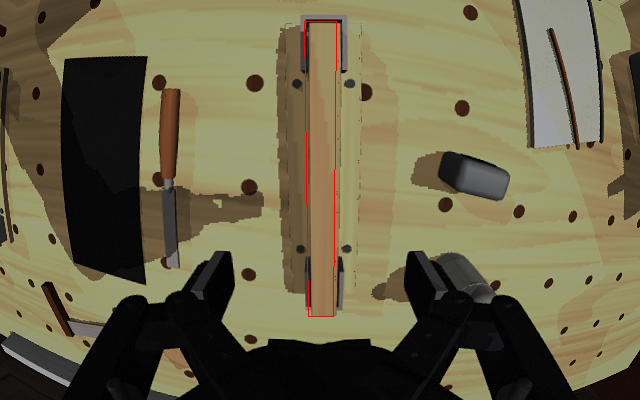

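The overlay fits within about 2 mm: the bar runs from (324,22) to (322,314). The tape and glue are clear of the fingers. Next I descend and grip.

Emit:
{"fn": "send_rows", "kwargs": {
  "commands": [
    {"slide": [0,0.003,-0.12],"gripper": 1},
    {"slide": [0,0.003,-0.24],"gripper": 1},
    {"slide": [0,0.003,-0.34],"gripper": 1},
    {"slide": [0,0.003,-0.41],"gripper": 1},
    {"slide": [0,0.003,-0.46],"gripper": 1},
    {"slide": [0,0.003,-0.485],"gripper": 1},
    {"slide": [0,0.003,-0.485],"gripper": 1}
  ],
  "force": 60
}}

```text
schema error: expected keys slide, twist, gripper
```

Emit:
{"fn": "send_rows", "kwargs": {
  "commands": [
    {"slide": [0,0,0],"gripper": -0.2},
    {"slide": [0,0,0],"gripper": -0.2},
    {"slide": [0,0,0],"gripper": -0.6},
    {"slide": [0,0,0],"gripper": -0.6},
    {"slide": [0,0,0],"gripper": -0.6},
    {"slide": [0,0,0],"gripper": -0.6},
    {"slide": [0,0,0],"gripper": -0.6},
    {"slide": [0,0,0],"gripper": -0.6},
    {"slide": [0,0,0],"gripper": -0.6}
  ],
  "force": 60
}}

```text
schema error: expected keys slide, twist, gripper
```

Emit:
{"fn": "send_rows", "kwargs": {
  "commands": [
    {"slide": [0,0.003,-0.12],"twist": 0,"gripper": 1},
    {"slide": [0,0.003,-0.24],"twist": 0,"gripper": 1},
    {"slide": [0,0.003,-0.34],"twist": 0,"gripper": 1},
    {"slide": [0,0.003,-0.41],"twist": 0,"gripper": 1},
    {"slide": [0,0.003,-0.46],"twist": 0,"gripper": 1},
    {"slide": [0,0.003,-0.485],"twist": 0,"gripper": 1},
    {"slide": [0,0.003,-0.485],"twist": 0,"gripper": 1}
  ],
  "force": 60
}}

```text
clock: 3.4
position: [472.9, 320.1, 43.1]
tool_rot: [[-0.996, -0.092, -0.002], [-0.092, 0.996, -0.001], [0.002, -0.001, -1.0]]
force: [-0.2, -0.4, -0.2]
gripper_width: 1.004
finger_force: 0.0
```

Emit:
{"fn": "send_rows", "kwargs": {
  "commands": [
    {"slide": [0,0,0],"twist": 0,"gripper": -0.2},
    {"slide": [0,0,0],"twist": 0,"gripper": -0.3},
    {"slide": [0,0,0],"twist": 0,"gripper": -0.6},
    {"slide": [0,0,0],"twist": 0,"gripper": -0.6},
    {"slide": [0,0,0],"twist": 0,"gripper": -0.6},
    {"slide": [0,0,0],"twist": 0,"gripper": -0.6},
    {"slide": [0,0,0],"twist": 0,"gripper": -0.6},
    {"slide": [0,0,0],"twist": 0,"gripper": -0.6},
    {"slide": [0,0,0],"twist": 0,"gripper": -0.6}
  ],
  "force": 60
}}

```text
clock: 4.15
position: [473.7, 321.9, 44.8]
tool_rot: [[-0.996, -0.094, 0.001], [-0.094, 0.996, 0.001], [-0.001, 0.001, -1.0]]
force: [-1.4, 1.6, 7.9]
gripper_width: 0.31
finger_force: 58.4
```

Emit:
{"fn": "send_rows", "kwargs": {
  "commands": [
    {"slide": [0,0,0.02],"twist": 0,"gripper": -0.6},
    {"slide": [0,0,0.05],"twist": 0,"gripper": -0.6},
    {"slide": [0,0,0.08],"twist": 0,"gripper": -0.6},
    {"slide": [0,0,0.12],"twist": 0,"gripper": -0.6},
    {"slide": [0,0,0.16],"twist": 0,"gripper": -0.6},
    {"slide": [0,0,0.2],"twist": 0,"gripper": -0.6},
    {"slide": [0,0,0.22],"twist": 0,"gripper": -0.6},
    {"slide": [0,0,0.22],"twist": 0,"gripper": -0.6},
    {"slide": [0,0,0.22],"twist": 0,"gripper": -0.6}
  ]
}}

```text
clock: 4.9
position: [473.4, 321.5, 110.0]
tool_rot: [[-0.996, -0.094, 0.0], [-0.094, 0.996, 0.0], [-0.0, 0.0, -1.0]]
force: [0.7, 0.6, -3.3]
gripper_width: 0.312
finger_force: 59.5
```

```bash
python3 - <<'E'
from h import *
s=ctrl.get_state();print(s['clock'],s['position'],s['force'],s['torque'],s['finger_force'],np.degrees(np.arctan2(*s['tool_rot'][[1,0],0])))
cv2.imwrite('pics/w2.png',np.hstack([cv2.resize(cams.capture('wrist')[:,200:440,::-1],None,fx=1.4,fy=1.4),cv2.resize(cams.capture('scene')[130:290,320:480,::-1],(448,560))]))
E
```

```text
4.9 [473.35509605 321.4526406  110.02806159] [ 0.74964202  0.6491277  -3.31368032] [-0.00935136 -0.00414202  0.03081041] 59.472305738017894 -174.60082046520122
```

View pics/w2.png

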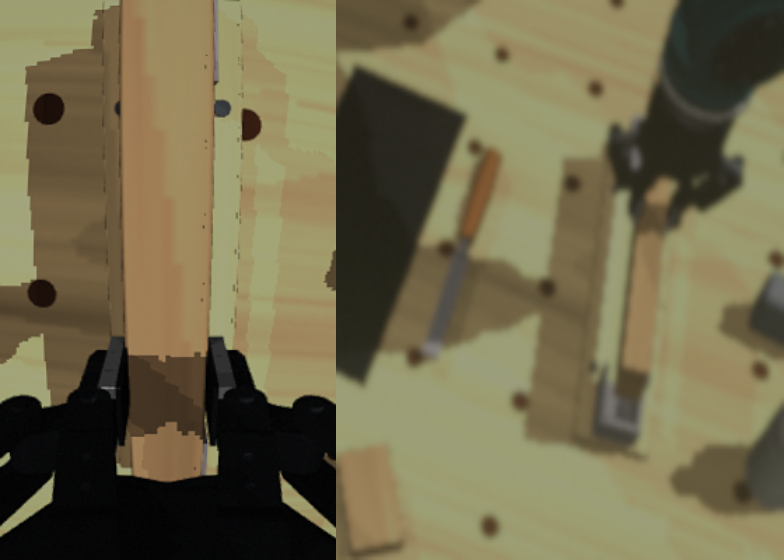

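The bar is held level: the moment is about 0 and the weight about 3.3 N. In the wrist crop it is gripped at (165,400). Next I carry it over the mat, offset 22 mm in +y so that it topples toward −y.

Emit:
{"fn": "send_rows", "kwargs": {
  "commands": [
    {"slide": [0.003,-0.03,0.03],"twist": 0,"gripper": -0.6},
    {"slide": [0.01,-0.1,0.05],"twist": -0.01,"gripper": -0.6},
    {"slide": [0.02,-0.2,0.05],"twist": -0.02,"gripper": -0.6},
    {"slide": [0.03,-0.31,0.05],"twist": -0.035,"gripper": -0.6},
    {"slide": [0.042,-0.43,0.05],"twist": -0.05,"gripper": -0.6},
    {"slide": [0.053,-0.55,0.05],"twist": -0.065,"gripper": -0.6},
    {"slide": [0.065,-0.67,0.05],"twist": -0.08,"gripper": -0.6},
    {"slide": [0.075,-0.78,0.04],"twist": -0.09,"gripper": -0.6},
    {"slide": [0.085,-0.87,0.02],"twist": -0.1,"gripper": -0.6},
    {"slide": [0.09,-0.93,0],"twist": -0.108,"gripper": -0.6},
    {"slide": [0.093,-0.957,-0.02],"twist": -0.108,"gripper": -0.6},
    {"slide": [0.093,-0.957,-0.02],"twist": -0.108,"gripper": -0.6}
  ]
}}

```text
clock: 6.0
position: [500.7, 32.7, 103.0]
tool_rot: [[-0.997, 0.077, -0.002], [0.077, 0.997, -0.0], [0.001, -0.0, -1.0]]
force: [-0.9, 0.1, -4.0]
gripper_width: 0.311
finger_force: 59.6
```

Emit:
{"fn": "send_rows", "kwargs": {
  "commands": [
    {"slide": [0,0,-0.04],"twist": 0,"gripper": -0.6},
    {"slide": [0,0,-0.09],"twist": 0,"gripper": -0.6},
    {"slide": [0,0,-0.14],"twist": 0,"gripper": -0.6},
    {"slide": [0,0,-0.18],"twist": 0,"gripper": -0.6},
    {"slide": [0,0,-0.21],"twist": 0,"gripper": -0.6},
    {"slide": [0,0,-0.225],"twist": 0,"gripper": -0.6},
    {"slide": [0,0,-0.23],"twist": 0,"gripper": -0.6},
    {"slide": [0,0,-0.23],"twist": 0,"gripper": -0.6}
  ]
}}

```text
clock: 6.67
position: [501.2, 34.6, 35.0]
tool_rot: [[-0.997, 0.075, -0.0], [0.075, 0.997, 0.0], [0.0, 0.0, -1.0]]
force: [-0.1, 0.5, -2.9]
gripper_width: 0.31
finger_force: 59.5
```

Emit:
{"fn": "send_rows", "kwargs": {
  "commands": [
    {"slide": [0,0,-0.003],"twist": 0,"gripper": -0.6},
    {"slide": [0,0,-0.006],"twist": 0,"gripper": -0.6},
    {"slide": [0,0,-0.006],"twist": 0,"gripper": -0.6}
  ]
}}

```text
clock: 6.92
position: [501.4, 34.3, 33.4]
tool_rot: [[-0.997, 0.075, 0.001], [0.075, 0.997, -0.0], [-0.001, -0.0, -1.0]]
force: [0.6, -0.5, -4.7]
gripper_width: 0.31
finger_force: 59.6
```

Emit:
{"fn": "send_rows", "kwargs": {
  "commands": [
    {"slide": [0,0,-0.003],"twist": 0,"gripper": -0.6},
    {"slide": [0,0,-0.005],"twist": 0,"gripper": -0.6},
    {"slide": [0,0,-0.005],"twist": 0,"gripper": -0.6}
  ]
}}

```text
clock: 7.17
position: [501.3, 34.3, 31.8]
tool_rot: [[-0.997, 0.075, 0.0], [0.075, 0.997, -0.0], [-0.0, 0.0, -1.0]]
force: [0.0, 0.5, 0.8]
gripper_width: 0.311
finger_force: 60.0
```

Contact is made, so I open fully and raise until the fingertips sit beside the bar's upper part.

Emit:
{"fn": "send_rows", "kwargs": {
  "commands": [
    {"slide": [0,0,0],"twist": 0,"gripper": -0.2},
    {"slide": [0,0,0],"twist": 0,"gripper": 0},
    {"slide": [0,0,0],"twist": 0,"gripper": 0.3},
    {"slide": [0,0,0],"twist": 0,"gripper": 1},
    {"slide": [0,0,0.015],"twist": 0,"gripper": 1},
    {"slide": [0,0,0.03],"twist": 0,"gripper": 1},
    {"slide": [0,0,0.03],"twist": 0,"gripper": 1},
    {"slide": [0,0,0.03],"twist": 0,"gripper": 1}
  ]
}}

```text
clock: 7.83
position: [501.5, 34.3, 41.0]
tool_rot: [[-0.997, 0.075, 0.001], [0.075, 0.997, -0.0], [-0.001, -0.0, -1.0]]
force: [-0.5, 0.1, 0.6]
gripper_width: 0.997
finger_force: 0.0
```

```bash
python3 - <<'E'
from h import *
s=ctrl.get_state();print(s['clock'],s['position'],s['force'])
cv2.imwrite('pics/w3.png',np.hstack([cv2.resize(cams.capture('wrist')[:,150:490,::-1],(400,470)),cv2.resize(cams.capture('scene')[130:290,270:400,::-1],(382,470))]))
E
```

```text
7.8333 [501.50406783  34.31521824  40.98743479] [-0.45870484  0.0745661   0.58521818]
```

View pics/w3.png

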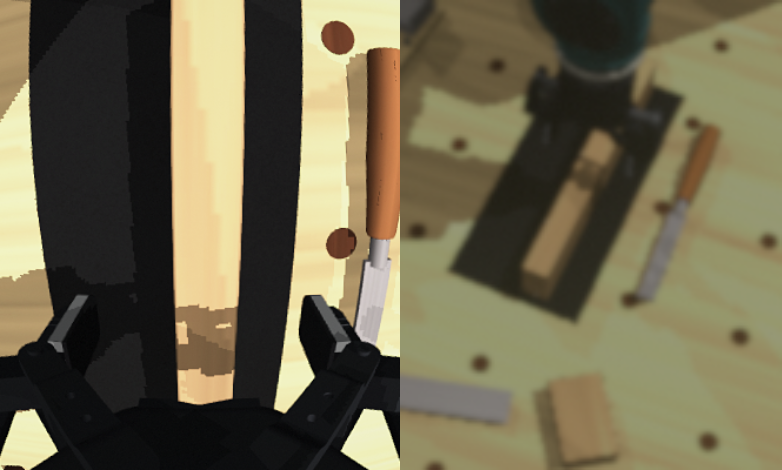

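The bar stands on edge on the mat at (205,200) in the wrist crop, clear of the fingers. I raise a little and push toward −y with the +y finger.

Emit:
{"fn": "send_rows", "kwargs": {
  "commands": [
    {"slide": [0,-0.03,0.03],"twist": 0,"gripper": 1},
    {"slide": [-0.005,-0.07,0.03],"twist": 0,"gripper": 1},
    {"slide": [-0.007,-0.09,0.03],"twist": 0,"gripper": 1},
    {"slide": [-0.008,-0.11,0.03],"twist": 0,"gripper": 1},
    {"slide": [-0.01,-0.13,0.03],"twist": 0,"gripper": 1},
    {"slide": [-0.011,-0.15,0.03],"twist": 0,"gripper": 1},
    {"slide": [-0.013,-0.17,0.03],"twist": 0,"gripper": 1},
    {"slide": [-0.014,-0.19,0.03],"twist": 0,"gripper": 1},
    {"slide": [-0.014,-0.2,0.03],"twist": 0,"gripper": 1},
    {"slide": [-0.014,-0.2,0.03],"twist": 0,"gripper": 1}
  ]
}}

```text
clock: 8.77
position: [497.0, -26.3, 49.5]
tool_rot: [[-0.997, 0.076, 0.0], [0.076, 0.997, -0.0], [-0.0, -0.0, -1.0]]
force: [-0.4, 0.5, -1.1]
gripper_width: 1.001
finger_force: 0.0
```

```bash
python3 - <<'E'
from h import *
s=ctrl.get_state();print(s['clock'],s['position'],s['force'])
cv2.imwrite('pics/w4.png',np.hstack([cv2.resize(cams.capture('wrist')[:,150:490,::-1],(400,470)),cv2.resize(cams.capture('scene')[130:290,270:400,::-1],(382,470))]))
E
```

```text
8.7667 [497.02551972 -26.3050779   49.54744398] [-0.37098511  0.48999978 -1.0816272 ]
```

View pics/w4.png

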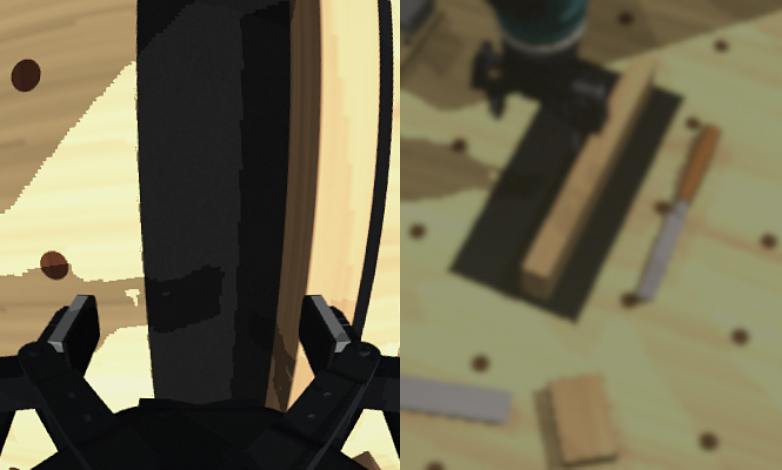

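The bar still appears to be standing, with its −y side face at (305,200) in the wrist crop, and the finger seems to have passed above it. I'll check by projection.

```bash
python3 - <<'E'
from h import *
s=ctrl.get_state();print(ctrl.tip_extent,s['position'],s['force'])
a=np.radians(-4.35);u=np.array([np.cos(a),np.sin(a),0]);v=np.array([-u[1],u[0],0])
c=np.array([501.4,34.3,0])
ims=[]
for n,(x0,x1,y0,y1) in [('wrist',(220,580,0,400)),('scene',(280,400,140,260))]:
    k=400/(x1-x0) if n=='scene' else 1
    im=cams.capture(n)[:,:,::-1][y0:y1,x0:x1].copy();im=cv2.resize(im,None,fx=k,fy=k,interpolation=cv2.INTER_CUBIC)
    for z,col in [(57,(0,0,255)),(3,(255,0,0))]:
        q=[]
        for sx,sy in [(1,1),(1,-1),(-1,-1),(-1,1)]:
            q.append((w2pix(n,c+sx*150*u+sy*14*v+[0,0,z])-[x0,y0])*k)
        cv2.polylines(im,[np.int32(q)],True,col,1)
    ims.append(im)
cv2.imwrite('pics/w5.png',np.hstack(ims))
E
```

```text
14.0 [496.9898484  -25.67361198  49.56802084] [ 0.84279688 -0.296629    0.51497212]
```

View pics/w5.png

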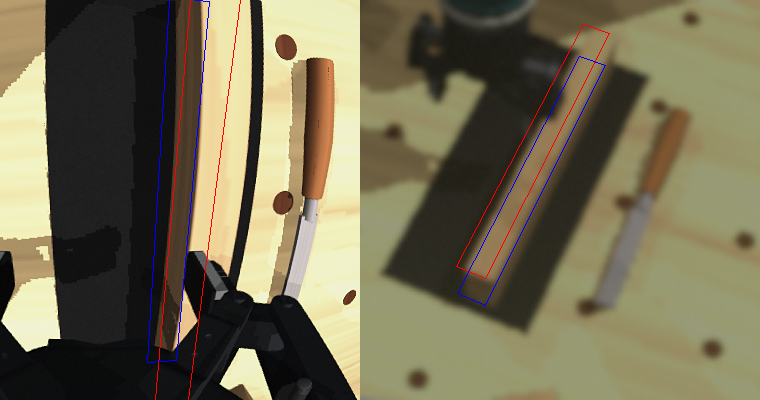

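The bar is still standing at y≈38 and the finger passed over its top. I'll go back over it, shut the gripper on the +y side and push with the closed fingertips lower down.

Emit:
{"fn": "send_rows", "kwargs": {
  "commands": [
    {"slide": [0,0,0.1],"twist": 0,"gripper": 1},
    {"slide": [0,0,0.2],"twist": 0,"gripper": 1},
    {"slide": [0,0.1,0.2],"twist": 0,"gripper": -1},
    {"slide": [0.01,0.23,0.2],"twist": 0,"gripper": -1},
    {"slide": [0.015,0.34,0.2],"twist": 0,"gripper": -1},
    {"slide": [0.015,0.4,0.2],"twist": 0,"gripper": -1},
    {"slide": [0.015,0.4,0.15],"twist": 0,"gripper": -1},
    {"slide": [0.015,0.4,0.09],"twist": 0,"gripper": -1},
    {"slide": [0.015,0.4,0.03],"twist": 0,"gripper": -1},
    {"slide": [0.015,0.4,0],"twist": 0,"gripper": -1},
    {"slide": [0.015,0.4,0],"twist": 0,"gripper": -1}
  ]
}}

```text
clock: 9.88
position: [500.3, 94.5, 48.1]
tool_rot: [[-0.997, 0.075, -0.003], [0.075, 0.997, -0.0], [0.003, -0.0, -1.0]]
force: [-0.8, 1.0, 0.3]
gripper_width: 0.002
finger_force: 0.0
```

Emit:
{"fn": "send_rows", "kwargs": {
  "commands": [
    {"slide": [0,-0.03,0],"twist": 0,"gripper": -1},
    {"slide": [-0.003,-0.05,0],"twist": 0,"gripper": -1},
    {"slide": [-0.005,-0.07,0],"twist": 0,"gripper": -1},
    {"slide": [-0.007,-0.09,0],"twist": 0,"gripper": -1},
    {"slide": [-0.008,-0.11,0],"twist": 0,"gripper": -1},
    {"slide": [-0.01,-0.13,0],"twist": 0,"gripper": -1},
    {"slide": [-0.01,-0.13,0],"twist": 0,"gripper": -1}
  ]
}}

```text
clock: 10.47
position: [498.5, 54.2, 49.8]
tool_rot: [[-0.997, 0.076, 0.0], [0.076, 0.997, -0.0], [-0.0, -0.0, -1.0]]
force: [0.2, 0.5, 0.3]
gripper_width: 0.002
finger_force: 0.0
```

```bash
python3 - <<'E'
from h import *
s=ctrl.get_state();print(s['clock'],s['position'],s['force'],s['gripper_width'])
cv2.imwrite('pics/w6.png',np.hstack([cv2.resize(cams.capture('wrist')[:,150:490,::-1],(400,470)),cv2.resize(cams.capture('scene')[130:290,270:400,::-1],(382,470))]))
E
```

```text
10.4667 [498.49301303  54.18492434  49.77804314] [0.21405969 0.51733005 0.27762104] 0.0024280394579109005
```

View pics/w6.png

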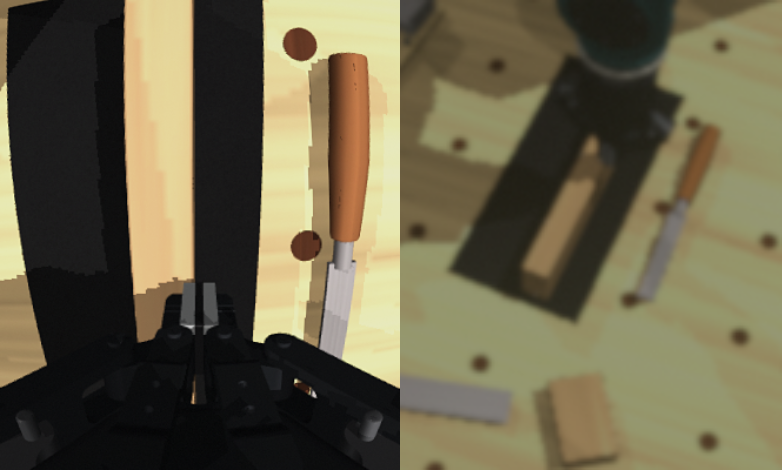

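The closed fingertips at (200,300) are beside the bar's +y edge, which is at column 192. I keep pushing.

Emit:
{"fn": "send_rows", "kwargs": {
  "commands": [
    {"slide": [-0.001,-0.02,0],"twist": 0,"gripper": -1},
    {"slide": [-0.003,-0.04,0],"twist": 0,"gripper": -1},
    {"slide": [-0.005,-0.06,0],"twist": 0,"gripper": -1},
    {"slide": [-0.006,-0.08,0],"twist": 0,"gripper": -1},
    {"slide": [-0.008,-0.1,0],"twist": 0,"gripper": -1},
    {"slide": [-0.009,-0.12,0],"twist": 0,"gripper": -1},
    {"slide": [-0.009,-0.12,0],"twist": 0,"gripper": -1}
  ]
}}

```text
clock: 11.15
position: [495.8, 18.2, 49.6]
tool_rot: [[-0.997, 0.076, 0.0], [0.076, 0.997, -0.0], [-0.0, -0.0, -1.0]]
force: [0.0, 0.1, -0.4]
gripper_width: -0.006
finger_force: 0.0
```

```bash
python3 - <<'E'
from h import *
s=ctrl.get_state();print(s['clock'],s['position'],s['force'],s['gripper_width'])
cv2.imwrite('pics/w7.png',np.hstack([cv2.resize(cams.capture('wrist')[:,150:490,::-1],(400,470)),cv2.resize(cams.capture('scene')[130:290,270:400,::-1],(382,470))]))
E
```

```text
11.15 [495.77775464  18.21967858  49.5954538 ] [ 0.04165538  0.06051713 -0.42117955] -0.006285187902767319
```

View pics/w7.png

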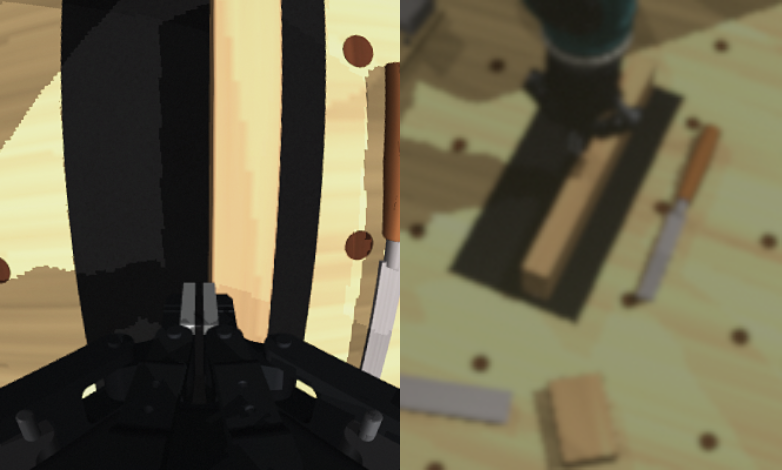

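The bar still looks upright and its image width fits 28 mm, but the fingers went past it without contact. I've used all my picture views, so from here I measure numerically from higher up.

Emit:
{"fn": "send_rows", "kwargs": {
  "commands": [
    {"slide": [0,0,0.1],"twist": 0,"gripper": -1},
    {"slide": [0,0,0.3],"twist": 0,"gripper": -1},
    {"slide": [0,0,0.5],"twist": 0,"gripper": -1},
    {"slide": [-0.15,0,0.7],"twist": 0,"gripper": -1},
    {"slide": [-0.15,0,0.7],"twist": 0,"gripper": -1},
    {"slide": [-0.15,0,0.7],"twist": 0,"gripper": -1},
    {"slide": [-0.15,0,0.7],"twist": 0,"gripper": -1}
  ]
}}

```text
clock: 11.83
position: [450.7, 19.5, 264.2]
tool_rot: [[-0.997, 0.075, 0.006], [0.075, 0.997, -0.001], [-0.006, -0.0, -1.0]]
force: [-0.2, 1.5, -1.0]
gripper_width: -0.001
finger_force: 0.0
```

```bash
cat >> h.py <<'E'
def ray(n,uv,z):
    p=cams.camera_params(n);T=p['cam_to_world']
    if n!='wrist': return pix2w(n,uv,z)
    d=np.array([uv[0]-p['cx'],uv[1]-p['cy']]);r=np.hypot(*d);t=r/p['fx']
    d=T[:3,:3]@np.array([*(np.sin(t)*d/r),np.cos(t)]);return T[:3,3]+d*(z-T[2,3])/d[2]
def wood(n,z,mat=(500,12.3,-4.35)):
    "rectify the mat area at height z, 1 px/mm, rows = mat x, cols = mat y"
    a=np.radians(mat[2]);u=np.array([np.cos(a),np.sin(a),0]);v=np.array([-u[1],u[0],0])
    X,Y=np.meshgrid(np.arange(-170,171),np.arange(-100,101),indexing='ij')
    M=np.zeros(X.shape+(2,),np.float32);p=cams.camera_params(n);T=p['cam_to_world']
    P=np.array([mat[0],mat[1],z])+X[...,None]*u+Y[...,None]*v
    c=(P-T[:3,3])@T[:3,:3]
    if n=='wrist': r=np.hypot(c[...,0],c[...,1]);k=np.arctan2(r,c[...,2])/r
    else: k=1/c[...,2]
    M[...,0]=p['cx']+p['fx']*k*c[...,0];M[...,1]=p['cy']+p['fy']*k*c[...,1]
    return cv2.remap(cams.capture(n),M[...,0],M[...,1],cv2.INTER_LINEAR)
E
python3 - <<'E'
from h import *
s=ctrl.get_state();print(s['clock'],s['position'],s['force'])
for n in ['wrist','scene','top']:
  for z in (57,31):
    im=wood(n,z)
    for x in (-140,-100,-60,-20,20,60,100,140):
        r=im[x+170,15:186:5].sum(1)//3
        print(n,z,x,' '.join(map(str,r)))
E
```

```text
11.8333 [450.73239738  19.51987458 264.16628075] [-0.15989114  1.47229768 -0.99941982]
wrist 57 -140 166 168 169 169 173 20 19 18 17 18 18 18 18 18 16 16 13 7 7 9 155 159 157 159 159 22 16 19 20 18 19 168 168 169 169
wrist 57 -100 170 168 167 166 167 17 16 19 18 19 19 18 18 19 19 9 8 9 10 16 146 156 158 158 157 39 16 17 17 16 12 155 149 147 145
wrist 57 -60 168 167 168 168 170 17 19 20 18 19 18 19 19 19 19 10 8 7 8 22 147 148 145 157 156 26 17 17 18 17 14 170 169 168 168
wrist 57 -20 172 172 172 172 175 17 19 18 19 19 19 19 20 18 20 10 9 8 10 26 148 146 146 149 153 21 16 17 17 16 14 154 153 155 142
wrist 57 20 170 170 171 171 173 18 19 20 20 18 20 20 19 19 18 10 10 9 11 25 148 147 144 144 140 15 17 16 16 16 15 166 164 164 163
wrist 57 60 172 171 171 172 171 18 19 19 19 17 18 18 19 20 46 62 61 13 6 64 62 71 147 147 145 24 17 17 17 16 15 174 171 171 170
wrist 57 100 173 173 173 173 174 17 18 19 18 13 8 6 7 16 43 59 62 6 8 55 46 43 36 7 7 4 7 16 17 16 13 174 169 167 168
wrist 57 140 7 9 5 5 5 5 7 8 7 6 7 10 8 8 6 7 2 10 11 5 7 7 7 6 7 6 8 10 11 10 8 8 6 6 9
wrist 31 -140 170 170 171 173
[... 4254 characters left out ...]
31 -60 128 125 73 24 47 50 52 49 49 51 49 37 41 43 44 45 46 44 47 50 48 51 52 54 56 60 62 56 51 48 49 46 49 45 25
top 31 -20 122 81 27 35 49 50 49 51 50 50 31 28 38 42 45 46 47 47 47 49 45 45 47 46 47 47 48 46 46 46 47 44 34 17 25
top 31 20 122 46 31 44 48 49 49 49 48 49 24 42 49 51 49 51 51 51 52 51 51 52 52 52 51 51 52 53 53 52 53 54 51 26 45
top 31 60 121 45 29 39 38 41 37 38 38 32 24 33 36 38 38 40 39 38 39 39 39 39 38 39 38 40 41 41 40 39 40 40 24 23 40
top 31 100 135 120 63 18 15 15 15 16 16 15 13 13 14 14 7 10 12 11 12 20 39 41 39 41 32 20 15 17 15 17 15 12 15 24 23
top 31 140 131 131 124 42 15 14 13 14 12 14 13 13 11 12 4 8 6 6 12 61 110 110 110 112 99 49 15 13 11 13 13 23 83 126 130
```

The wrist and scene views agree at z=57: the bar is standing, centred near mat y≈+26 (world y≈38). I'll push again, lower, in short steps with force checks.

Emit:
{"fn": "send_rows", "kwargs": {
  "commands": [
    {"slide": [0.173,0.1,0],"twist": 0,"gripper": -1},
    {"slide": [0.173,0.25,-0.1],"twist": 0,"gripper": -1},
    {"slide": [0.173,0.27,-0.23],"twist": 0,"gripper": -1},
    {"slide": [0.173,0.27,-0.36],"twist": 0,"gripper": -1},
    {"slide": [0.173,0.27,-0.49],"twist": 0,"gripper": -1},
    {"slide": [0.173,0.27,-0.6],"twist": 0,"gripper": -1},
    {"slide": [0.173,0.27,-0.68],"twist": 0,"gripper": -1},
    {"slide": [0.173,0.27,-0.725],"twist": 0,"gripper": -1},
    {"slide": [0.173,0.27,-0.725],"twist": 0,"gripper": -1},
    {"slide": [0.173,0.27,-0.725],"twist": 0,"gripper": -1}
  ]
}}

```text
clock: 12.97
position: [502.1, 100.3, 41.4]
tool_rot: [[-0.997, 0.075, -0.002], [0.075, 0.997, -0.0], [0.002, -0.0, -1.0]]
force: [0.1, -0.1, 0.5]
gripper_width: -0.002
finger_force: 0.0
```

Emit:
{"fn": "send_rows", "kwargs": {
  "commands": [
    {"slide": [0,-0.04,0],"twist": 0,"gripper": -1},
    {"slide": [0,-0.08,0],"twist": 0,"gripper": -1},
    {"slide": [0,-0.1,0],"twist": 0,"gripper": -1}
  ]
}}

```text
clock: 13.22
position: [503.4, 68.6, 43.0]
tool_rot: [[-0.997, 0.076, 0.002], [0.076, 0.997, -0.0], [-0.002, -0.0, -1.0]]
force: [-0.1, -0.1, -0.6]
gripper_width: -0.003
finger_force: 0.0
```

Emit:
{"fn": "send_rows", "kwargs": {
  "commands": [
    {"slide": [0,-0.01,0],"twist": 0,"gripper": -1},
    {"slide": [0,-0.02,0],"twist": 0,"gripper": -1}
  ]
}}

```text
clock: 13.38
position: [503.0, 63.5, 42.6]
tool_rot: [[-0.997, 0.076, 0.001], [0.076, 0.997, 0.0], [-0.001, 0.0, -1.0]]
force: [0.0, 0.3, -0.1]
gripper_width: 0.002
finger_force: 0.0
```

Emit:
{"fn": "send_rows", "kwargs": {
  "commands": [
    {"slide": [0,-0.01,0],"twist": 0,"gripper": -1},
    {"slide": [0,-0.02,0],"twist": 0,"gripper": -1}
  ]
}}

```text
clock: 13.55
position: [502.7, 58.1, 42.2]
tool_rot: [[-0.997, 0.075, 0.0], [0.075, 0.997, 0.0], [-0.0, 0.0, -1.0]]
force: [0.8, -0.3, 1.0]
gripper_width: 0.002
finger_force: 0.0
```

Emit:
{"fn": "send_rows", "kwargs": {
  "commands": [
    {"slide": [0,-0.01,0],"twist": 0,"gripper": -1},
    {"slide": [0,-0.02,0],"twist": 0,"gripper": -1}
  ]
}}

```text
clock: 13.72
position: [502.7, 52.3, 42.2]
tool_rot: [[-0.997, 0.075, 0.0], [0.075, 0.997, 0.0], [-0.0, 0.0, -1.0]]
force: [1.9, 1.2, 0.9]
gripper_width: 0.004
finger_force: 0.7
```

```bash
python3 - <<'E'
from h import *
s=ctrl.get_state();print(s['clock'],s['position'],s['force'])
for n,z in [('wrist',57),('scene',57),('scene',31),('wrist',31)]:
    im=wood(n,z)
    for x in (-80,-40):print(n,z,x,' '.join(map(str,im[x+170,15:186:5].sum(1)//3)))
E
```

```text
13.7167 [502.72232449  52.28941706  42.16965147] [1.89045327 1.15973599 0.86723693]
wrist 57 -80 124 126 127 129 130 131 213 213 213 25 28 27 27 27 27 29 28 15 9 183 185 196 196 193 85 24 23 25 25 24 24 197 196 197 209
wrist 57 -40 208 208 207 208 209 209 210 210 211 24 27 27 26 28 28 26 29 16 16 186 186 183 193 191 86 24 25 25 25 24 25 204 204 204 215
scene 57 -80 87 86 86 86 86 83 69 40 29 32 32 31 27 25 25 26 27 27 27 26 26 27 27 28 28 29 29 30 31 34 35 35 35 37 56
scene 57 -40 91 102 119 130 132 130 108 58 33 31 29 28 28 29 28 27 27 27 26 27 28 27 28 28 27 28 30 33 35 34 32 33 33 32 51
scene 31 -80 83 83 86 99 106 76 39 40 45 41 36 30 27 25 25 25 25 26 26 26 27 26 27 28 28 28 29 29 30 37 47 57 63 71 84
scene 31 -40 130 130 130 129 121 82 39 33 33 33 32 33 32 31 30 28 27 30 39 42 34 28 28 27 28 28 29 30 30 30 32 33 34 46 88
wrist 31 -80 131 132 131 213 213 213 23 28 27 28 26 28 28 27 26 13 15 176 181 185 193 196 195 186 87 24 25 25 24 25 24 24 197 197 197
wrist 31 -40 214 214 214 215 214 214 26 27 27 27 27 28 28 27 27 15 15 178 184 186 183 196 194 186 90 23 25 24 24 25 23 24 207 208 208
```

Contact is felt, so I keep pushing.

Emit:
{"fn": "send_rows", "kwargs": {
  "commands": [
    {"slide": [0,-0.015,0],"twist": 0,"gripper": -1},
    {"slide": [0,-0.03,0],"twist": 0,"gripper": -1},
    {"slide": [0,-0.04,0],"twist": 0,"gripper": -1}
  ]
}}

```text
clock: 14.17
position: [502.6, 41.2, 43.6]
tool_rot: [[-0.997, 0.074, 0.001], [0.074, 0.997, 0.003], [-0.001, 0.003, -1.0]]
force: [-14.5, 11.8, 43.3]
gripper_width: 0.001
finger_force: 23.9
```

Emit:
{"fn": "send_rows", "kwargs": {
  "commands": [
    {"slide": [0,-0.015,0],"twist": 0,"gripper": -1},
    {"slide": [0,-0.03,0],"twist": 0,"gripper": -1},
    {"slide": [0,-0.04,0],"twist": 0,"gripper": -1}
  ]
}}

```text
clock: 14.42
position: [503.3, 27.9, 44.1]
tool_rot: [[-0.997, 0.075, 0.003], [0.075, 0.997, -0.001], [-0.003, -0.001, -1.0]]
force: [-5.7, -1.8, 29.7]
gripper_width: -0.003
finger_force: 15.0
```

```bash
python3 - <<'E'
from h import *
s=ctrl.get_state();print(s['clock'],s['position'],s['force'])
for n,z in [('wrist',57),('scene',57),('scene',31),('wrist',31)]:
    im=wood(n,z)
    for x in (-80,-40,100):print(n,z,x,' '.join(map(str,im[x+170,15:186:5].sum(1)//3)))
E
```

```text
14.4167 [503.32745002  27.87926191  44.08404895] [-5.72372401 -1.84920523 29.66355943]
wrist 57 -80 121 122 125 126 193 210 210 210 27 26 27 26 12 13 145 148 164 164 185 153 138 137 146 117 24 24 25 24 24 144 204 205 205 141 122
wrist 57 -40 206 205 205 206 206 206 207 208 27 28 26 27 27 14 146 147 146 163 179 135 141 141 143 89 24 25 24 23 24 123 211 211 211 212 131
wrist 57 100 19 19 20 12 13 13 8 10 11 11 10 11 11 11 11 11 11 9 7 7 8 8 9 7 12 14 14 15 15 15 15 16 11 11 10
scene 57 -80 87 87 86 86 82 74 52 30 26 26 26 26 27 26 27 26 27 27 28 28 28 28 30 35 53 75 69 40 34 34 35 35 36 37 57
scene 57 -40 98 115 126 122 98 70 45 32 29 27 27 28 27 27 27 27 26 27 27 27 27 29 36 35 30 31 37 33 30 32 33 36 35 36 57
scene 57 100 88 88 89 89 89 87 75 45 31 31 32 33 34 34 51 84 95 95 98 97 98 101 102 102 103 101 76 43 37 38 37 37 38 37 56
scene 31 -80 81 75 58 45 39 32 27 26 25 25 26 26 26 27 27 26 26 27 28 28 28 28 30 35 45 54 61 67 69 52 38 35 36 51 97
scene 31 -40 130 130 130 130 122 83 40 32 31 28 28 28 28 32 32 28 27 27 28 28 29 30 30 31 36 36 33 35 35 34 35 35 36 48 92
scene 31 100 89 90 90 91 89 66 40 36 36 36 36 35 36 61 89 95 96 98 98 99 101 102 102 103 103 77 43 38 38 37 38 38 39 53 102
wrist 31 -80 128 208 210 210 210 141 27 27 26 26 26 13 14 146 147 163 164 159 152 140 139 138 151 132 23 25 24 24 22 23 23 198 205 205 206
wrist 31 -40 211 211 211 210 211 142 27 26 25 26 26 14 14 150 148 146 163 158 150 138 142 143 152 136 23 24 23 23 22 23 23 203 213 213 213
wrist 31 100 12 13 13 12 12 7 10 10 9 10 11 11 12 11 13 11 11 8 9 7 8 7 9 12 15 10 11 15 11 12 16 12 9 9 9
```

The bar has fallen flat, about 55 mm wide at z=31, and the fingertip is pressing on its top. I lift straight up, opening as I go.

Emit:
{"fn": "send_rows", "kwargs": {
  "commands": [
    {"slide": [0,0,0.03],"twist": 0,"gripper": -1},
    {"slide": [0,0,0.1],"twist": 0,"gripper": -1},
    {"slide": [0,0,0.2],"twist": 0,"gripper": 0},
    {"slide": [-0.15,-0.1,0.33],"twist": 0,"gripper": 1},
    {"slide": [-0.28,-0.1,0.45],"twist": 0,"gripper": 1},
    {"slide": [-0.28,-0.1,0.5],"twist": 0,"gripper": 1},
    {"slide": [-0.28,-0.1,0.5],"twist": 0,"gripper": 1},
    {"slide": [-0.28,-0.1,0.5],"twist": 0,"gripper": 1}
  ]
}}

```text
clock: 15.28
position: [418.8, -2.2, 194.0]
tool_rot: [[-0.997, 0.076, 0.004], [0.076, 0.997, -0.001], [-0.004, -0.001, -1.0]]
force: [-1.0, -0.4, -0.7]
gripper_width: 0.85
finger_force: 0.0
```

```bash
python3 - <<'E'
from h import *
s=ctrl.get_state();print(s['clock'],s['position'],s['force'])
for n in ('wrist','scene','top'):
  for z in (31,57):
    im=wood(n,z).sum(2)/3;o=[]
    for x in range(-150,151,20):
        r=im[x+170,20:181]; m=r>(60 if n!='wrist' else 85)
        # runs
        d=np.diff(np.r_[0,m.astype(int),0]);a=np.where(d==1)[0]-80;b=np.where(d==-1)[0]-80
        o.append((x,[(int(p),int(q)) for p,q in zip(a,b) if q-p>8]))
    print(n,z,o)
E
```

```text
15.2833 [418.80360469  -2.18775117 194.00319163] [-0.96257874 -0.36615383 -0.68162155]
wrist 31 [(-150, [(-80, -68), (-43, 9), (69, 81)]), (-130, [(-80, -68), (-44, 10), (69, 80)]), (-110, [(-80, -69), (-43, 10), (69, 81)]), (-90, [(-80, -68), (-43, 10), (70, 81)]), (-70, [(-80, -68), (-44, 10), (69, 81)]), (-50, [(-80, -68), (-43, 10), (69, 81)]), (-30, [(-79, -68), (-43, 10), (70, 81)]), (-10, [(-80, -68), (-44, 10), (69, 81)]), (10, [(-80, -67), (-43, 10)]), (30, [(-80, -68), (-43, 10)]), (50, [(-80, -67), (-44, 10)]), (70, [(-80, -68), (-44, 10)]), (90, [(-80, -67), (-43, 10), (70, 80)]), (110, [(-80, -67), (-43, 10), (70, 81)]), (130, [(-80, -68), (-43, 10), (70, 81)]), (150, [(-80, 81)])]
wrist 57 [(-150, [(-80, -65), (-41, 7), (62, 81)]), (-130, [(-80, -64), (-41, 8), (62, 72)]), (-110, [(-80, -64), (-42, 8), (62, 81)]), (-90, [(-80, -64), (-41, 8), (62, 81)]), (-70, [(-80, -64), (-42, 8), (62, 81)]), (-50, [(-80, -64), (-42, 8), (62, 81)]), (-30, [(-80, -64), (-41, 7), (62, 79)]), (-10, [(-80, -64), (-41, 7), (62, 81)]), (10, [(-80, -64), (-42, 7)]), (30, [(-80, -64), (-41, 8
[... 1136 characters left out ...]
 (-36, 24)]), (130, [(-80, -49), (-36, 24)]), (150, [(-80, -49), (-36, 24)])]
top 31 [(-150, []), (-130, []), (-110, []), (-90, []), (-70, []), (-50, []), (-30, []), (-10, []), (10, []), (30, []), (50, [(-80, -71), (-45, 9)]), (70, [(-45, 9)]), (90, [(-80, -71), (-44, 9)]), (110, [(-80, -71), (-46, 9)]), (130, [(-80, -71), (-44, 10)]), (150, [])]
top 57 [(-150, []), (-130, []), (-110, []), (-90, []), (-70, []), (-50, []), (-30, []), (-10, []), (10, [(72, 81)]), (30, []), (50, [(-80, -71), (-45, 8), (72, 81)]), (70, [(-80, -71), (-44, 9)]), (90, [(-80, -71), (-44, 8), (72, 81)]), (110, [(-80, -71), (-45, 9)]), (130, [(-80, -71), (-44, 10)]), (150, [(-80, -29), (-20, 15), (27, 67), (68, 81)])]
```

The bar is flat: it spans y −43.5 to 10 in the mat frame, is parallel to the mat, and its centre is at y≈−17. Next I find its ends.

```bash
python3 - <<'E'
from h import *
s=ctrl.get_state();print(s['position'])
for n in ('wrist','scene','top'):
    im=wood(n,31).sum(2)/3
    for y in (-30,-17,-5):
        c=im[:,y+100]; print(n,y,'lo',c[8:30].astype(int),'hi',c[311:332].astype(int))
E
```

```text
[418.68914388  -1.50706592 190.99405861]
wrist -30 lo [162 159 135  78  11  15  17  17  15  15  12  27 109 155 157 155 156 156
 156 156 156 155] hi [141 141 141 141 141 141 141 145 153 155 155 122  74  41  12   2   5   6
   7   7   5]
wrist -17 lo [160 158 134  78   8  13  16  16  17  16  13  22  96 140 143 143 143 144
 143 142 143 144] hi [145 145 144 144 143 143 143 146 152 161 171 167 156 120  73  39  10   3
   5   6   6]
wrist -5 lo [159 158 134  79   9  14  15  16  16  16  15  23 104 157 156 156 154 155
 155 155 155 155] hi [151 152 152 152 151 151 151 153 155 148 133  92  27   1   3   4   6   7
   7   7   6]
scene -30 lo [124 124 124 125 125 126 126 127 127 127 126 126 126 125 125 124 123 123
 122 122 122 122] hi [115 114 113 112 109 105 100  95  89  82  75  67  64  60  57  55  53  51
  49  47  45]
scene -17 lo [124 124 124 124 125 124 124 124 124 123 122 120 119 118 117 116 116 115
 115 115 115 114] hi [118 118 117 115 112 110 105  98  91  84  77  71  65  60  58  56  54  52
  50  48  45]
scene -5 lo [124 125 125 125 125 125 125 125 125 125 124 123 122 121 120 121 120 120
 119 119 119 119] hi [120 119 118 117 115 110 106 101  94  86  78  72  67  64  60  58  55  54
  52  50  47]
top -30 lo [37 38 39 39 39 39 39 40 40 39 39 39 38 38 38 37 37 37 37 38 38 38] hi [112 112 112 112 111 110  95  80  62  45  43  48  51  56  65  82  99 114
 126 128 130]
top -17 lo [40 41 41 41 41 40 40 40 40 40 41 41 40 40 40 40 40 41 41 41 41 40] hi [112 111 110 109 108  91  75  57  42  39  40  40  42  52  72  90 109 123
 125 128 130]
top -5 lo [41 41 41 42 42 43 43 43 42 42 42 42 42 42 41 41 41 40 41 42 42 43] hi [117 116 115 114 103  94  82  72  64  57  51  45  52  71  90 107 120 122
 125 127 129]
```

Emit:
{"fn": "send_rows", "kwargs": {
  "commands": [
    {"slide": [0.1,-0.003,-0.05],"twist": 0,"gripper": 1},
    {"slide": [0.2,-0.006,-0.15],"twist": 0,"gripper": 1},
    {"slide": [0.265,-0.01,-0.25],"twist": 0,"gripper": 1},
    {"slide": [0.265,-0.01,-0.35],"twist": 0,"gripper": 1},
    {"slide": [0.265,-0.01,-0.37],"twist": 0,"gripper": 1},
    {"slide": [0.265,-0.01,-0.37],"twist": 0,"gripper": 1},
    {"slide": [0.265,-0.01,-0.37],"twist": 0,"gripper": 1},
    {"slide": [0.265,-0.01,-0.37],"twist": 0,"gripper": 1}
  ]
}}

```text
clock: 16.4
position: [498.7, -4.8, 82.8]
tool_rot: [[-0.997, 0.075, 0.002], [0.075, 0.997, -0.0], [-0.002, -0.0, -1.0]]
force: [-0.4, 0.2, -0.7]
gripper_width: 1.003
finger_force: 0.0
```

```bash
python3 - <<'E'
from h import *
s=ctrl.get_state();print(s['clock'],s['position'],np.degrees(np.arctan2(*s['tool_rot'][[1,0],0])))
im=wood('wrist',31).sum(2)/3
for x in range(-150,-40,20):
    m=im[x+170,20:181]>85;d=np.diff(np.r_[0,m.astype(int),0]);print(x,np.where(d==1)[0]-80,np.where(d==-1)[0]-80)
E
```

```text
16.4 [498.71436176  -4.77745375  82.83115493] 175.67870350169773
-150 [-80  31] [-67  81]
-130 [-80 -43  66] [-66  10  81]
-110 [-80 -43  66] [-66  10  81]
-90 [-80 -43  66] [-66  10  81]
-70 [-80 -43  66] [-66  10  81]
-50 [-80 -43  66] [-66  10  81]
```

Emit:
{"fn": "send_rows", "kwargs": {
  "commands": [
    {"slide": [0,0,-0.06],"twist": 0,"gripper": 1},
    {"slide": [0,0,-0.12],"twist": 0,"gripper": 1},
    {"slide": [0,0,-0.17],"twist": 0,"gripper": 1},
    {"slide": [0,0,-0.2],"twist": 0,"gripper": 1},
    {"slide": [0,0,-0.215],"twist": 0,"gripper": 1},
    {"slide": [0,0,-0.215],"twist": 0,"gripper": 1}
  ]
}}

```text
clock: 16.95
position: [498.2, -4.7, 16.7]
tool_rot: [[-0.997, 0.075, 0.0], [0.075, 0.997, -0.0], [-0.0, -0.0, -1.0]]
force: [0.9, 0.6, 0.1]
gripper_width: 0.997
finger_force: 0.0
```

Emit:
{"fn": "send_rows", "kwargs": {
  "commands": [
    {"slide": [0,0,0],"twist": 0,"gripper": 0.4},
    {"slide": [0,0,0],"twist": 0,"gripper": 0.3},
    {"slide": [0,0,0],"twist": 0,"gripper": 0},
    {"slide": [0,0,0],"twist": 0,"gripper": 0},
    {"slide": [0,0,0],"twist": 0,"gripper": 0},
    {"slide": [0,0,0],"twist": 0,"gripper": 0},
    {"slide": [0,0,0],"twist": 0,"gripper": 0}
  ],
  "force": 50
}}

```text
clock: 17.53
position: [498.6, -4.7, 17.2]
tool_rot: [[-0.997, 0.075, 0.001], [0.075, 0.997, -0.0], [-0.001, -0.0, -1.0]]
force: [0.1, 0.5, 6.0]
gripper_width: 0.499
finger_force: 3.4
```

The fingers closed to about 42 mm, narrower than the 54 mm bar, with 6 N upward. So the tips sit higher than nominal and rode onto the bar's top. I open, raise, recheck, and regrasp lower while watching force.

Emit:
{"fn": "send_rows", "kwargs": {
  "commands": [
    {"slide": [0,0,0.03],"twist": 0,"gripper": 0.2},
    {"slide": [0,0,0.06],"twist": 0,"gripper": 1},
    {"slide": [0,0,0.1],"twist": 0,"gripper": 1},
    {"slide": [0,0,0.1],"twist": 0,"gripper": 1},
    {"slide": [0,0,0.1],"twist": 0,"gripper": 1},
    {"slide": [0,0,0.1],"twist": 0,"gripper": 1},
    {"slide": [0,0,0.1],"twist": 0,"gripper": 1}
  ]
}}

```text
clock: 18.12
position: [497.9, -4.6, 46.2]
tool_rot: [[-0.997, 0.075, -0.001], [0.075, 0.997, 0.0], [0.001, 0.0, -1.0]]
force: [-0.4, 0.5, -0.9]
gripper_width: 1.003
finger_force: 0.0
```

```bash
python3 - <<'E'
from h import *
s=ctrl.get_state();print(s['clock'],s['position'],s['force'],s['gripper_width'])
p=cams.camera_params('wrist');print(p['cam_to_world'][:3,3])
im=wood('wrist',31).sum(2)/3
for x in range(-150,-30,20):
    m=im[x+170,20:181]>85;d=np.diff(np.r_[0,m.astype(int),0]);print(x,np.where(d==1)[0]-80,np.where(d==-1)[0]-80)
raw=cams.capture('wrist').sum(2)//3
# row profile where the fingertips are, to see tip pixels
for r in range(205,262,4): print(r,' '.join(map(str,raw[r,200:440:8])))
E
```

```text
18.1167 [497.90127658  -4.61821634  46.23802208] [-0.42859517  0.54252629 -0.86099794] 1.0034079224567223
[420.82437105   1.02932538 200.99254764]
-150 [] []
-130 [-80 -43  64] [-65  10  81]
-110 [-80 -44  64] [-65  10  81]
-90 [-80 -44  64] [-64  10  81]
-70 [-80 -43  64] [-64  10  81]
-50 [-80 -44  64] [-64  10  81]
205 203 203 203 204 205 14 26 23 14 2 190 181 183 187 188 186 185 191 186 185 184 24 22 22 22 23 26 28 25 25
209 206 207 209 209 209 12 27 28 13 6 189 180 182 185 188 185 185 191 186 184 184 24 22 23 23 22 26 26 26 27
213 209 210 209 209 209 55 25 26 11 8 184 179 183 185 188 187 185 189 185 184 185 22 23 22 23 22 26 25 27 27
217 208 206 207 206 207 85 26 25 13 10 183 179 183 185 189 187 185 189 186 183 184 23 23 21 22 23 25 25 24 27
221 207 207 207 207 207 111 26 28 16 12 183 179 183 185 188 187 186 190 186 184 185 23 22 22 21 26 24 23 25 25
225 216 131 208 208 208 213 24 26 16 12 183 179 183 186 188 188 186 188 185 183 186 25 24 24 24 25 24 25 25 26
229 123 122 206 205 205 210 26 24 14 12 184 180 182 185 190 187 186 188 185 183 187 23 22 23 21 25 25 26 28 26
233 118 120 180 203 204 208 26 24 13 13 184 180 183 186 189 188 186 188 185 148 189 23 23 21 22 25 26 26 25 26
237 122 121 121 206 208 206 26 27 14 14 185 180 183 186 188 188 186 189 190 99 104 22 24 23 22 26 26 25 28 25
241 121 121 120 118 119 120 12 14 13 14 185 180 183 186 189 189 186 187 102 99 104 23 22 21 23 27 25 26 25 26
245 119 119 118 118 118 118 14 15 13 14 186 185 184 185 188 188 191 105 101 99 100 22 24 24 22 25 26 27 25 26
249 119 119 122 121 118 118 12 14 12 13 104 97 99 184 123 104 102 105 101 98 99 21 23 21 21 26 26 26 24 27
253 120 119 80 35 120 118 14 13 14 13 105 96 101 103 107 104 103 105 100 99 92 22 22 21 24 26 11 83 75 26
257 115 114 82 10 97 113 14 13 15 16 100 98 99 102 104 104 104 103 100 99 89 24 22 22 24 26 7 22 82 27
261 117 40 80 10 68 120 13 13 12 15 181 98 101 101 191 105 103 102 100 99 84 21 21 22 22 27 8 10 82 10
```

The bar has not moved. From the images and contacts, the fingertips are really about 14–16 mm behind the reported TCP, so I go deeper, watching force.

Emit:
{"fn": "send_rows", "kwargs": {
  "commands": [
    {"slide": [0,0,-0.05],"twist": 0,"gripper": 1},
    {"slide": [0,0,-0.1],"twist": 0,"gripper": 1},
    {"slide": [0,0,-0.13],"twist": 0,"gripper": 1},
    {"slide": [0,0,-0.137],"twist": 0,"gripper": 1},
    {"slide": [0,0,-0.137],"twist": 0,"gripper": 1}
  ]
}}

```text
clock: 18.63
position: [497.7, -4.6, 5.0]
tool_rot: [[-0.997, 0.075, -0.001], [0.075, 0.997, 0.0], [0.001, 0.0, -1.0]]
force: [-0.1, -0.9, 0.2]
gripper_width: 0.996
finger_force: 0.0
```

Emit:
{"fn": "send_rows", "kwargs": {
  "commands": [
    {"slide": [0,0,-0.015],"twist": 0,"gripper": 1},
    {"slide": [0,0,-0.025],"twist": 0,"gripper": 1},
    {"slide": [0,0,-0.037],"twist": 0,"gripper": 1},
    {"slide": [0,0,-0.037],"twist": 0,"gripper": 1}
  ]
}}

```text
clock: 18.97
position: [498.0, -4.7, -6.0]
tool_rot: [[-0.997, 0.075, -0.0], [0.075, 0.997, 0.0], [0.0, 0.0, -1.0]]
force: [-0.6, 0.3, -0.0]
gripper_width: 1.002
finger_force: 0.0
```

Emit:
{"fn": "send_rows", "kwargs": {
  "commands": [
    {"slide": [0,0,0],"twist": 0,"gripper": 0.4},
    {"slide": [0,0,0],"twist": 0,"gripper": 0.3},
    {"slide": [0,0,0],"twist": 0,"gripper": 0},
    {"slide": [0,0,0],"twist": 0,"gripper": 0},
    {"slide": [0,0,0],"twist": 0,"gripper": 0},
    {"slide": [0,0,0],"twist": 0,"gripper": 0},
    {"slide": [0,0,0],"twist": 0,"gripper": 0}
  ],
  "force": 60
}}

```text
clock: 19.55
position: [498.3, -4.8, -5.1]
tool_rot: [[-0.997, 0.075, 0.001], [0.075, 0.997, -0.0], [-0.001, -0.0, -1.0]]
force: [-2.5, -0.1, 7.1]
gripper_width: 0.617
finger_force: 64.0
```

The bar is gripped: width 0.617, 64 N. I lift and move partway to view the cradle from the wrist camera, unobstructed.

Emit:
{"fn": "send_rows", "kwargs": {
  "commands": [
    {"slide": [0,0,0.03],"twist": 0,"gripper": 0},
    {"slide": [0,0,0.08],"twist": 0,"gripper": 0},
    {"slide": [0,0,0.15],"twist": 0,"gripper": 0},
    {"slide": [0,-0.03,0.23],"twist": 0,"gripper": 0},
    {"slide": [-0.01,-0.09,0.3],"twist": -0.01,"gripper": 0},
    {"slide": [-0.02,-0.17,0.33],"twist": -0.02,"gripper": 0},
    {"slide": [-0.03,-0.26,0.33],"twist": -0.03,"gripper": 0},
    {"slide": [-0.035,-0.34,0.33],"twist": -0.04,"gripper": 0},
    {"slide": [-0.035,-0.39,0.33],"twist": -0.049,"gripper": 0},
    {"slide": [-0.035,-0.4,0.33],"twist": -0.049,"gripper": 0},
    {"slide": [-0.035,-0.4,0.33],"twist": -0.049,"gripper": 0},
    {"slide": [-0.035,-0.4,0.33],"twist": -0.049,"gripper": 0}
  ]
}}

```text
clock: 20.55
position: [487.4, -124.1, 93.5]
tool_rot: [[-0.988, 0.152, -0.0], [0.152, 0.988, 0.0], [0.0, 0.0, -1.0]]
force: [-0.3, 0.9, -4.1]
gripper_width: 0.622
finger_force: 64.4
```

```bash
python3 - <<'E'
from h import *
s=ctrl.get_state();print(s['clock'],s['position'],s['force'],s['torque'],s['gripper_width'],s['finger_force'],np.degrees(np.arctan2(*s['tool_rot'][[1,0],0])))
C=(482.5,-277.3,-8.74)
for n in ('wrist','top','scene'):
    im=wood(n,46,C).sum(2)/3
    np.save(f'cr_{n}.npy',im)
    print(n,'across')
    for x in (-150,-140,-130,-120,-110,110,120,130,140,150):
        print(x,' '.join(map(str,im[x+170,54:147:2].astype(int))))
    print('along')
    for y in (-20,0,20):
        c=im[:,y+100].astype(int);print(y,'lo',*c[2:30],'| hi',*c[311:339])
E
```

```text
20.55 [ 487.44078967 -124.10586999   93.47788253] [-0.3492279   0.8785088  -4.05405105] [ 0.01705214 -0.01466681 -0.02193456] 0.6215534169121099 64.38238978385925 171.2800743358477
wrist across
-150 144 144 144 143 144 144 119 117 95 32 35 33 35 33 33 72 88 88 89 89 87 88 88 88 88 87 89 88 89 88 88 89 90 89 90 90 90 90 90 92 114 115 51 34 34 34 36
-140 142 141 142 142 141 142 115 116 92 32 35 34 35 34 34 77 83 83 83 84 83 84 83 84 93 109 109 109 109 107 110 109 110 110 110 110 110 110 110 111 113 115 44 36 35 34 35
-130 147 147 147 147 147 149 118 115 87 32 34 35 35 34 34 83 89 89 89 89 88 89 87 90 113 113 114 114 113 112 113 113 113 112 113 113 113 113 112 115 114 116 32 35 34 36 36
-120 151 150 149 148 148 151 120 114 91 32 36 34 36 35 34 72 88 87 88 88 88 88 88 88 86 111 111 110 111 112 111 112 112 113 113 113 114 115 114 114 114 116 40 36 36 36 37
-110 149 148 148 147 148 145 112 116 87 33 37 35 35 35 36 82 93 92 92 92 92 92 92 92 114 116 116 116 116 116 116 116 117 118 117 118 118 119 119 117 114 117 38 36 36 37 38
110 92 20 17 20 19 19 18 19 19 19 19 19 20 20 19 19 19 20 19 15 
[... 4681 characters left out ...]
1 90 88 85 80 73 64 57 53 53 53 57 62 65 67 69 72 73 72 75 77 80 80 82 83 83 84 86 89 92 96 101 107 112 116 118 119 119 113 104 92 80 72 68
along
-20 lo 128 126 124 121 116 111 105 98 92 85 78 72 66 61 58 56 53 51 48 46 47 48 48 48 47 47 47 47 | hi 50 50 50 50 51 51 51 52 52 53 55 58 60 61 63 64 64 64 63 62 61 62 62 64 67 70 73 75
0 lo 62 63 63 62 60 59 58 57 56 55 54 53 51 49 48 47 46 46 45 44 43 43 42 41 42 43 44 45 | hi 68 68 68 68 69 70 71 72 74 77 81 86 90 93 97 101 101 97 93 88 83 77 71 66 62 63 64 66
20 lo 62 63 63 62 60 57 54 50 46 42 38 35 31 29 27 26 25 24 24 24 24 23 23 23 23 24 25 26 | hi 76 77 78 79 80 83 86 89 92 96 101 105 109 112 112 111 109 106 100 92 85 77 71 68 65 62 63 65
```

The wrist view puts the cradle centre at about (482.4, −276.8), angle −8.95°. I move over it and hover just above the cheeks.

Emit:
{"fn": "send_rows", "kwargs": {
  "commands": [
    {"slide": [0,-0.03,0],"twist": 0,"gripper": 0},
    {"slide": [-0.004,-0.1,0],"twist": 0,"gripper": 0},
    {"slide": [-0.008,-0.19,0],"twist": 0,"gripper": 0},
    {"slide": [-0.012,-0.29,0],"twist": -0.002,"gripper": 0},
    {"slide": [-0.016,-0.39,0],"twist": -0.002,"gripper": 0},
    {"slide": [-0.017,-0.46,0],"twist": -0.002,"gripper": 0},
    {"slide": [-0.017,-0.5,-0.02],"twist": -0.002,"gripper": 0},
    {"slide": [-0.017,-0.509,-0.06],"twist": -0.002,"gripper": 0},
    {"slide": [-0.017,-0.509,-0.1],"twist": -0.002,"gripper": 0},
    {"slide": [-0.017,-0.509,-0.135],"twist": -0.002,"gripper": 0},
    {"slide": [-0.017,-0.509,-0.15],"twist": -0.002,"gripper": 0},
    {"slide": [-0.017,-0.509,-0.15],"twist": -0.002,"gripper": 0}
  ]
}}

```text
clock: 21.7
position: [482.1, -276.5, 47.2]
tool_rot: [[-0.988, 0.154, -0.002], [0.154, 0.988, 0.001], [0.002, 0.001, -1.0]]
force: [-1.3, 0.0, -3.2]
gripper_width: 0.618
finger_force: 64.3
```

```bash
python3 - <<'E'
from h import *
s=ctrl.get_state();print(s['clock'],s['position'],s['force'],s['gripper_width'],s['finger_force'],np.degrees(np.arctan2(*s['tool_rot'][[1,0],0])))
C=(482.4,-276.8,-8.95)
im=wood('wrist',46,C).sum(2)/3; i2=wood('wrist',84,C).sum(2)/3
print('cheeks z46, y from -44')
for x in (-150,-140,-130,-120,-110): print(x,*im[x+170,56:76].astype(int),'| y24+',*im[x+170,124:144].astype(int))
print('bar z84')
for x in (-140,-110,-80,-50): print(x,*i2[x+170,62:82].astype(int),'| y18+',*i2[x+170,118:138].astype(int))
for y in (-15,0,15): print('plate y',y,'x-168',*im[2:24,y+100].astype(int),'bar end x-165',*i2[5:30,y+100].astype(int))
E
```

```text
21.7 [ 482.06256906 -276.53457124   47.23807227] [-1.28765179  0.04915481 -3.23570193] 0.6177747880317581 64.31478381156921 171.12548825447365
cheeks z46, y from -44
-150 0 0 0 0 0 0 0 0 0 0 0 0 0 0 0 0 0 0 0 0 | y24+ 0 0 0 0 0 0 0 0 0 0 0 0 0 0 0 0 0 0 0 0
-140 0 0 0 0 0 0 0 0 0 0 0 0 0 0 0 0 0 0 0 0 | y24+ 0 0 0 0 0 0 0 0 0 0 0 0 0 0 0 0 0 0 0 0
-130 111 106 106 107 107 106 106 106 105 83 89 91 94 93 94 93 94 95 95 94 | y24+ 81 78 79 79 79 80 81 83 84 86 83 60 68 69 88 88 87 87 87 87
-120 110 112 113 113 112 112 112 112 118 76 89 91 93 93 94 94 94 94 94 94 | y24+ 82 79 78 80 79 81 81 84 84 87 81 65 70 70 79 77 78 77 76 77
-110 109 108 108 108 107 108 107 107 108 78 90 92 94 94 94 95 94 95 96 95 | y24+ 83 80 79 80 81 81 81 82 85 87 82 54 68 77 77 77 79 83 87 87
bar z84
-140 0 0 0 0 0 0 0 0 0 0 0 0 0 0 0 0 0 0 0 0 | y18+ 0 0 0 0 0 0 0 0 0 0 0 0 0 0 0 0 0 0 0 0
-110 185 185 185 185 149 113 113 113 112 112 105 89 90 92 93 94 95 94 95 94 | y18+ 82 79 78 79 81 82 84 88 72 69 73 79 78 77 78 77 77 77 76 75
-80 99 98 99 99 101 101 101 101 102 103 89 72 90 94 94 95 95 96 96 95 | y18+ 84 81 81 80 81 83 85 89 72 84 73 78 78 77 79 79 79 79 80 80
-50 117 116 115 116 116 115 115 115 115 115 119 99 88 91 94 94 95 96 95 88 | y18+ 83 84 82 81 81 82 85 88 71 87 85 90 89 89 89 88 87 87 86 85
plate y -15 x-168 0 0 0 0 0 0 0 0 0 0 0 0 0 0 0 0 0 0 0 0 0 0 bar end x-165 0 0 0 0 0 0 0 0 0 0 0 0 0 0 0 0 0 0 0 0 0 0 0 0 0
plate y 0 x-168 0 0 0 0 0 0 0 0 0 0 0 0 0 0 0 0 0 0 0 0 0 0 bar end x-165 0 0 0 0 0 0 0 0 0 0 0 0 0 0 0 0 0 0 0 0 0 0 0 0 0
plate y 15 x-168 0 0 0 0 0 0 0 0 0 0 0 0 0 0 0 0 0 0 0 0 0 0 bar end x-165 0 0 0 0 0 0 0 0 0 0 0 0 0 0 0 0 0 0 0 0 0 0 0 0 0
```

The bar is centred on the cradle within about 1 mm, and the play is ±4 mm across and ±6 mm along. I lower slowly, watching force.

Emit:
{"fn": "send_rows", "kwargs": {
  "commands": [
    {"slide": [0,0.002,-0.015],"twist": 0,"gripper": 0},
    {"slide": [0,0.002,-0.03],"twist": 0,"gripper": 0},
    {"slide": [0,0.002,-0.045],"twist": 0,"gripper": 0},
    {"slide": [0,0.002,-0.055],"twist": 0,"gripper": 0},
    {"slide": [0,0.002,-0.06],"twist": 0,"gripper": 0},
    {"slide": [0,0.002,-0.06],"twist": 0,"gripper": 0}
  ]
}}

```text
clock: 22.3
position: [482.4, -276.7, 30.0]
tool_rot: [[-0.988, 0.155, -0.0], [0.155, 0.988, 0.0], [0.001, 0.0, -1.0]]
force: [0.7, 0.3, -3.7]
gripper_width: 0.617
finger_force: 64.4
```

Emit:
{"fn": "send_rows", "kwargs": {
  "commands": [
    {"slide": [0,0,-0.008],"twist": 0,"gripper": 0},
    {"slide": [0,0,-0.016],"twist": 0,"gripper": 0},
    {"slide": [0,0,-0.016],"twist": 0,"gripper": 0},
    {"slide": [0,0,-0.016],"twist": 0,"gripper": 0}
  ]
}}

```text
clock: 22.63
position: [482.5, -276.8, 25.5]
tool_rot: [[-0.988, 0.155, -0.0], [0.155, 0.988, 0.0], [0.0, 0.0, -1.0]]
force: [0.4, -0.1, -3.4]
gripper_width: 0.617
finger_force: 64.4
```

Emit:
{"fn": "send_rows", "kwargs": {
  "commands": [
    {"slide": [0,0,-0.005],"twist": 0,"gripper": 0},
    {"slide": [0,0,-0.008],"twist": 0,"gripper": 0},
    {"slide": [0,0,-0.008],"twist": 0,"gripper": 0}
  ]
}}

```text
clock: 22.88
position: [482.5, -276.7, 23.0]
tool_rot: [[-0.988, 0.155, -0.0], [0.155, 0.988, 0.0], [0.0, 0.0, -1.0]]
force: [-0.2, 0.1, -3.6]
gripper_width: 0.616
finger_force: 64.4
```

Emit:
{"fn": "send_rows", "kwargs": {
  "commands": [
    {"slide": [0,0,-0.003],"twist": 0,"gripper": 0},
    {"slide": [0,0,-0.003],"twist": 0,"gripper": 0}
  ]
}}

```text
clock: 23.05
position: [482.6, -276.7, 22.2]
tool_rot: [[-0.988, 0.155, -0.0], [0.155, 0.988, 0.0], [0.0, 0.0, -1.0]]
force: [0.9, -0.5, -3.9]
gripper_width: 0.619
finger_force: 64.4
```

Emit:
{"fn": "send_rows", "kwargs": {
  "commands": [
    {"slide": [0,0,-0.003],"twist": 0,"gripper": 0},
    {"slide": [0,0,-0.004],"twist": 0,"gripper": 0},
    {"slide": [0,0,-0.004],"twist": 0,"gripper": 0}
  ]
}}

```text
clock: 23.3
position: [482.6, -276.8, 21.9]
tool_rot: [[-0.988, 0.155, 0.0], [0.155, 0.988, -0.001], [-0.001, -0.0, -1.0]]
force: [-3.8, 1.9, 11.3]
gripper_width: 0.615
finger_force: 66.2
```

Emit:
{"fn": "send_rows", "kwargs": {
  "commands": [
    {"slide": [0,0,-0.003],"twist": 0,"gripper": 0},
    {"slide": [0,0,-0.003],"twist": 0,"gripper": 0}
  ]
}}

```text
clock: 23.47
position: [482.7, -276.9, 21.8]
tool_rot: [[-0.988, 0.155, 0.001], [0.155, 0.988, -0.001], [-0.001, -0.001, -1.0]]
force: [-8.3, 5.8, 25.8]
gripper_width: 0.624
finger_force: 67.9
```

It seated at the expected height. I release and retreat straight up.

Emit:
{"fn": "send_rows", "kwargs": {
  "commands": [
    {"slide": [0,0,0.004],"twist": 0,"gripper": 0.2},
    {"slide": [0,0,0.004],"twist": 0,"gripper": 0.4},
    {"slide": [0,0,0.004],"twist": 0,"gripper": 1},
    {"slide": [0,0,0.004],"twist": 0,"gripper": 1},
    {"slide": [0,0,0.004],"twist": 0,"gripper": 1},
    {"slide": [0,0,0.03],"twist": 0,"gripper": 1},
    {"slide": [0,0,0.1],"twist": 0,"gripper": 1},
    {"slide": [0,0,0.22],"twist": 0,"gripper": 1},
    {"slide": [0,0,0.35],"twist": 0,"gripper": 1},
    {"slide": [-0.15,0,0.48],"twist": 0,"gripper": 1},
    {"slide": [-0.25,0,0.6],"twist": 0,"gripper": 1},
    {"slide": [-0.25,0,0.6],"twist": 0,"gripper": 1}
  ]
}}

```text
clock: 24.47
position: [406.0, -276.7, 203.7]
tool_rot: [[-0.988, 0.155, 0.002], [0.155, 0.988, -0.002], [-0.002, -0.002, -1.0]]
force: [1.1, -0.3, 0.3]
gripper_width: 1.003
finger_force: 0.0
```

Emit:
{"fn": "send_rows", "kwargs": {
  "commands": [
    {"slide": [0,0,0],"twist": 0,"gripper": 1},
    {"slide": [0,0,0],"twist": 0,"gripper": 1},
    {"slide": [0,0,0],"twist": 0,"gripper": 1}
  ]
}}

```text
clock: 24.72
position: [407.7, -276.7, 200.0]
tool_rot: [[-0.988, 0.155, 0.0], [0.155, 0.988, 0.0], [0.0, 0.0, -1.0]]
force: [-0.0, -0.5, -0.9]
gripper_width: 1.005
finger_force: 0.0
```

```bash
python3 - <<'E'
from h import *
s=ctrl.get_state();print(s['clock'],s['position'],s['force'],s['gripper_width'])
C=(482.4,-276.8,-8.95)
im=wood('wrist',58,C).sum(2)/3;i6=wood('wrist',46,C).sum(2)/3
print('bar z58')
for x in (-140,-120,-60,0,60): print(x,'y-40',*im[x+170,60:82].astype(int),'| y18+',*im[x+170,118:140].astype(int))
for y in (-15,0,15): print('x-168',*im[2:32,y+100].astype(int),'| x138',*im[308:338,y+100].astype(int))
t=wood('top',58,C).sum(2)/3
for x in (80,100,120,140): print('top',x,'y-40',*t[x+170,60:140:3].astype(int))
E
```

```text
24.7167 [ 407.74182663 -276.72823494  199.95401578] [-0.03001137 -0.52956389 -0.92598856] 1.0052160846324503
bar z58
-140 y-40 91 116 114 116 118 109 93 80 82 84 71 50 60 71 89 95 96 96 95 96 97 96 | y18+ 90 90 87 84 84 86 88 88 82 67 39 21 45 66 67 65 68 79 84 81 83 84
-120 y-40 107 111 114 115 117 109 90 82 83 85 59 53 58 60 89 95 96 97 96 98 98 96 | y18+ 84 81 81 82 84 85 87 88 84 65 35 24 55 68 66 65 68 80 85 88 84 81
-60 y-40 102 111 115 115 116 114 112 110 109 110 110 111 107 94 89 91 93 94 95 95 95 91 | y18+ 82 83 82 80 81 82 85 86 79 64 84 89 91 94 93 91 88 86 84 97 133 175
0 y-40 110 117 116 117 117 115 111 109 110 110 111 112 113 120 143 164 164 160 157 158 160 158 | y18+ 162 163 161 159 158 158 160 165 147 155 171 176 177 178 177 175 173 171 169 168 173 176
60 y-40 116 119 119 120 121 94 58 38 34 33 32 31 20 76 136 158 157 153 154 157 157 157 | y18+ 165 163 162 161 160 160 162 162 142 91 51 68 103 148 172 173 171 169 166 166 166 167
x-168 104 105 105 106 106 106 104 98 81 83 83 82 68 66 66 68 68 66 62 78 95 96 97 96 97 96 96 96 97 97 | x138 152 152 154 150 137 105 52 23 10 6 7 7 6 6 6 6 7 6 6 6 5 6 7 6 6 5 5 4 4 5
x-168 105 105 106 105 104 104 108 107 83 84 84 82 69 67 68 68 68 67 58 67 81 83 83 82 83 81 83 81 82 83 | x138 163 161 146 116 50 10 6 5 8 9 10 8 6 5 5 5 7 7 7 8 9 8 7 6 6 6 7 7 6 5
x-168 108 112 114 117 117 118 119 109 86 84 85 79 70 67 68 68 68 70 58 77 89 92 92 91 92 92 92 92 92 92 | x138 79 19 7 5 7 9 8 7 7 7 9 10 7 5 5 5 5 5 6 7 7 8 8 8 7 6 7 7 7 6
top 80 y-40 89 86 86 86 102 114 116 117 119 120 120 121 122 122 121 120 123 126 124 124 121 112 81 94 116 123 119
top 100 y-40 80 87 76 65 70 100 113 116 118 119 120 121 122 121 121 121 123 124 125 126 122 106 82 73 71 68 68
top 120 y-40 85 95 106 82 78 112 114 116 117 119 120 121 121 122 122 121 123 124 125 126 127 120 94 64 85 77 76
top 140 y-40 73 91 95 64 77 97 113 116 118 119 120 120 120 121 119 120 122 124 124 126 126 119 74 65 77 78 75
```

The bar lies between the cheeks with even gaps, about −26.5 to +26.5 mm, with its near end at x≈−149 and the fingers clear. I hand in the job.

```bash
python3 -c "
from cell import ctrl;print(ctrl.job_done())"
```

```text
the job is handed in; nothing more can be done
None
```

The bar now lies flat and released in the wide cradle, within about 1 mm of centre, and I handed the job in at about 25 s; no verdict came back. It went from the brackets to the mat and was pushed over onto a broad face there (three tries, because the fingertips sit higher than stated); I didn't re-measure the bystanders afterwards.

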